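Park the wobbling karaoke microphone upright in its fork

TASK

The silver microphone stands on a sprung pivot on a carrier, and its tired spring lets it flop over to one side. Lift the carrier clear of the cabinet by its orange fin, right the microphone by moving and tilting the carrier alone, and keep it upright and touching nothing in the air, well away from the parking fork, for at least 4 seconds; then carry it, still upright, into the blue parking fork, set the carrier down flat on the cabinet so that the microphone stays standing between the prongs, and let go. Touch only the carrier, do not bring the microphone to the fork flopped over, do not let go of the carrier in the air or bang the fork, and leave the other things alone.

Things in the scene. Friction and masses are not known exactly. Their poses are not given: they have to be found in the camera images.
- carrier: Loose karaoke carrier, 0.62 kg (+-10%) without the silver microphone. Origin: underside, below the orange carrying fin; x from fin to microphone, z up. Black plate x -130..+200, y +-55, 14 mm thick; grey receiver box at x -88 (75x100, top at z 54). Aluminium pivot cheeks at x 123..177, top at z 62. Balance point of the whole within 20 mm of the fin.
- fin_top (a point): Middle of the fin's top edge, 94 mm above the carrier's underside, axes as the carrier's. The fin is 60 mm long (x), 20 mm thick (y), rises 80 mm from the plate: pinch it across y from above.
- mic (a joint): Silver microphone's lean J against the carrier; + = about carrier's +x (top to its -y); stops at +-0.35, flopped on + at the start. With c = carrier's tilt about its x, w = c + J = lean from vertical, a = pivot's acceleration along carrier's y: 0.0165 w'' = 0.61 w - 0.524 J - 0.003 J' + 0.062 a (SI units; spring 0.524 N m/rad too weak for gravity, falls in time constant 0.4-0.51 s).
- pivot (a point): The microphone's pivot on the carrier: 150 mm ahead (+x) of the carrier's origin, 45 mm above its underside, axes as the carrier's. The microphone with its rod is one rigid piece: 0.26 kg (+-4%), 319 mm from pivot to top, centre of mass 239 mm above the pivot.
- mic_barrel (a point): Point on the silver microphone's axis 190 mm above the pivot, on its barrel (30 mm across there); z points to the head, a steel ball 54 mm across centred 292 mm from the pivot. With the microphone upright and the carrier on the cabinet it is at the height of the fork's prongs.
- fork (a point): Middle of the fixed parking fork's slot, 235 mm above the cabinet. Blue prongs (24 high, 12 thick) run along its x at either side: slot 50 mm wide (y), x -27..+59, mouth at -x flaring to about 85 mm wide at x -55. x points from mouth to post: enter along +x, carrier's x parallel to it, pivot ending below the slot's middle. Post at x 74..96; foot plate x 70..160, 160 wide, 12 high.
- black_mic: Black microphone lying on the cabinet, 210 mm long along x, 51 mm thick. Bystander. Origin under its middle.
- incense_holder: Round blue ceramic incense holder, 100 mm across, 34 mm high. Bystander. Origin at the centre of its underside.
- bowl: Empty stainless bowl, 130 mm across, 50 mm high. Bystander. Origin at the centre of its underside.
- tablet_stand: Folded aluminium tablet stand lying flat, 160 x 110 x 18 mm. Bystander. Origin at the centre of its underside.

How it is judged:
On the way, in this order (a step that is already met when the one before it is completed fails the run):
1. carrier lifted clear, microphone balanced upright and touching nothing, away from the fork, for 4 s (height (world z) of carrier above 0.02 m and angle between mic_barrel's own z axis and vertical below 0.15 rad and value of joint mic between -0.2 and 0.2 rad and contact force between mic and anything else below 0.3 N and horizontal distance between pivot and fork above 0.11 m), for 4 s.
2. microphone in the fork's slot, upright, carrier set down (x of mic_barrel in the frame of fork between -0.025 and 0.06 m and y of mic_barrel in the frame of fork between -0.025 and 0.025 m and angle between mic_barrel's own z axis and vertical below 0.2 rad and height (world z) of carrier below 0.008 m), for 0.2 s.
At the end, for the whole second after the job is handed in: The silver microphone stands within 0.2 rad of upright with its barrel between the fork's prongs (barrel point -25 to +60 mm along the slot, within 25 mm of its middle line), the carrier lies flat on the cabinet (within 6 mm and 0.05 rad), released and at rest (x of mic_barrel in the frame of fork between -0.025 and 0.06 m and y of mic_barrel in the frame of fork between -0.025 and 0.025 m and angle between mic_barrel's own z axis and vertical below 0.2 rad and height (world z) of carrier between -0.006 and 0.006 m and angle between carrier's own z axis and vertical below 0.05 rad and linear speed of carrier below 0.02 m/s and velocity of joint mic between -0.1 and 0.1 rad/s); the robot touches nothing.
It fails at once if the microphone is brought to the fork (pivot within 0.2 m) leaning more than 0.27 rad (horizontal distance between pivot and fork below 0.2 m and (value of joint mic above 0.27 rad or value of joint mic below -0.27 rad)).
It fails at once if the robot touches the silver microphone (contact force between mic and the fingers above 1 N or contact force between mic and the arm above 1 N).
It fails at once if the carrier is let go in the air or tipped more than 0.35 rad ((height (world z) of carrier above 0.02 m and contact force between carrier and the fingers below 0.2 N) or angle between carrier's own z axis and vertical above 0.35 rad).
It fails at once if the fork is banged: over 20 N (contact force between any of carrier, mic and dock above 20 N).
It fails at once if a bystander is shifted more than 25 mm (distance of any of black_mic, incense_holder, bowl, tablet_stand from where it was at the start of the episode above 0.025 m).
It also fails if it takes over 72 s, if anything falls off the work surface, if the arm or the gripper's body presses on something with over 40 N, if the wrist force passes 120 N, or if a joint passes its speed limit or range.

ROBOT

A 6-joint arm with a two-finger parallel gripper is mounted at the origin on the work surface. World frame = base frame: x ahead of the robot, y to its left, z up, the work surface at z = 0. Lengths are in m, angles in rad, forces in N, time in s.
With the tool pointing down it reaches from about 0.3 to 0.875 m from the base axis. Payload 6.4 kg.
Tool frame: the origin (TCP) lies at the very end of the fingers, on their centre line; the grasp point (between the pads) lies 19 mm behind it; z points along the fingers, y is the line along which they close (so a half turn about z gives the same grasp; the last joint's range is limited). The gripper opens to 88 mm and grips with 3 to 60 N. Pads are 18 mm wide; open, the fingers measure 123 mm over their backs; the gripper's body (75 mm by 187 mm) begins 45 mm behind the grasp point.
Start: joints at [0.975, 0.181, 1.607, -0, 1.354, -0.206], TCP at [0.218, 0.532, 0.239] pointing down, gripper open.
Joint ranges: [-2.99, 2.99], [-0.89, 2.07], [0.3, 2.58], [-1.14, 4.28], [0, 2.63], [-3.12, 3.12]. Speed limits (rad/s): [2.57, 2.57, 3.01, 3.14, 3.14, 3.14].

INTERFACE

Orientations are given as a rotation vector (axis times angle).
In Python, from workcell import r gives the robot as it stands.
- The arm moves only by the tool arm_command, never from a script. Its argument "steps" is a list that holds one entry, the list of rows, each a list of 5 numbers: the shift along the tool's x, y, z as a fraction of full scale, then the turn about the tool's z as a fraction of full scale, then the opening, from 0 (shut) to 1 (fully open). A call has 1 to 5 rows; each row is the pose to reach, as a shift and turn from the pose commanded when the call began, along the tool's axes at that moment; what a row does not reach only later rows make up. Full scale, the value 1, is 0.5 m for a shift and 90 degrees for a turn. A row lasts 1/12 s, in which the tool goes at most 41.7 mm and 7.16 degrees, less where a joint would pass 70% of its speed; a pose out of reach is approached as far as the arm can. A call with a number of a shift or a turn outside -1 to 1 is refused whole. A call with a gripper value outside its range is refused whole. The fingers move at their own pace and stop on an object; the grip force is fixed at half the most. Time passes only in rows, so rows that repeat a pose let the fingers close. It gives the time, the measured TCP pose, the force, the opening and the grip force at its end, in the units of the state.
- r.get_obs(): the state, without advancing time (a new reading comes with each control period).
- r.grab_frame(name): name is "scene" or "top"; returns a dict with "color" (420x560x3 uint8, blue, green, red), "fx", "fy", "cx", "cy" (pixels), "xyz" and "rotation" of the camera in the world. Camera axes: x right, y up, looking along -z (the intrinsics and any distortion apply to the point x, -y, -z); pixel columns grow to the right and rows downward; lengths in m; the calibration is good to about 2 mm. A picture is of the moment at which its call begins. There is no depth.
- r.finish_job(): hands the job in; it is judged then, once.
The state is a dict: "t": time; "joint_positions": joint angles; "joint_velocities": joint speeds; "joint_efforts": joint torques, N m; "position": TCP position; "orientation": TCP orientation; "ft_force": force on the tool from outside, world axes, zero at the start; "torque": the same for the moment, N m; "opening": opening from 0.0 (shut) to 1.0 (fully open); "gripper_force": force on a finger pad.
Only numpy, scipy, OpenCV 4.12 (cv2) and the standard library are available. Lean on these libraries where they do the work, as an engineer would, in place of code of your own. Each camera call takes 0.05 s, during which the arm holds its last target. There are 200 camera calls.

## Working session

There is one attempt and no reset: what is moved stays moved. The work goes in short steps, Python scripts to look and compute and a tool call to move; the robot and the scene stay as the last step left them, time stands still between calls to the robot, and variables do not carry over. Pictures are saved under pics/ and viewed, at most 10 in all, crops included, and the job is handed in when it is done.

Besides the shell and the picture viewer there is one more tool, called after "Call:" as name(argument=value, ...), one argument or row to a line, values as JSON. arm_command: Moves the arm, as the interface text tells. Shift numbers are shares of 0.5 m and turn numbers shares of 90 degrees, none past 1 either way. Its arguments: {"type":"object","properties":{"steps":{"type":"array","items":{"type":"array","items":{"type":"array","items":{"type":"number"}}}}},"required":["steps"]}

```bash
mkdir -p pics; ls
python3 - <<'E'
from workcell import r
import cv2
o=r.get_obs(); print({k:(v if not hasattr(v,'__len__') else [round(float(x),4) for x in v]) for k,v in o.items()})
for n in ("scene","top"):
    f=r.grab_frame(n); cv2.imwrite(f"pics/{n}0.png",f["color"])
    print(n,{k:(v.tolist() if hasattr(v,'tolist') else v) for k,v in f.items() if k!="color"})
E
```

```text
pics
{'t': 0.0, 'joint_positions': [0.9747, 0.1815, 1.608, 0.0, 1.3538, -0.2063], 'joint_velocities': [0.0002, -0.0015, 0.0026, 0.0002, 0.0015, 0.0001], 'joint_efforts': [0.0014, -43.387, -34.1853, 0.0704, 0.0383, -0.0001], 'position': [0.2182, 0.5314, 0.2378], 'orientation': [-0.6083, -3.0815, 0.0025], 'ft_force': [-0.1933, -0.0254, -0.9519], 'torque': [-0.0101, -0.0054, 0.0614], 'gripper_force': 0.0, 'opening': 0.9956403618147629}
scene {'fx': 400.45177923497715, 'fy': 400.45177923497715, 'cx': 275.91568000879636, 'cy': 204.28234926702575, 'xyz': [1.175424880650508, 0.15374881524893586, 1.0985503316406295], 'rotation': [0.3944554234371654, 0.522719844360856, 1.7755848157653744]}
top {'fx': 466.1509887875647, 'fy': 466.1509887875647, 'cx': 271.54458772551015, 'cy': 212.03077797281958, 'xyz': [0.46937075120203114, -0.0018228130399911384, 1.5356651768524356], 'rotation': [0.05121708909369592, -0.0740325676679946, -1.544603800001524]}
```

View pics/scene0.png

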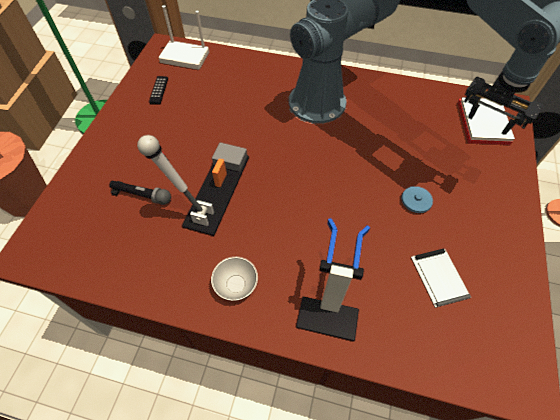

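View pics/top0.png

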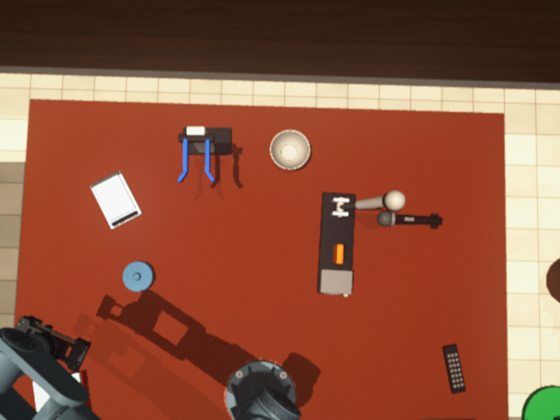

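```bash
cat > h.py <<'E'
import numpy as np, cv2
from scipy.spatial.transform import Rotation as R
def ray(f,uv):
    uv=np.atleast_2d(uv).astype(float)
    d=np.c_[(uv[:,0]-f["cx"])/f["fx"],-(uv[:,1]-f["cy"])/f["fy"],-np.ones(len(uv))]
    return np.array(f["xyz"]),R.from_rotvec(f["rotation"]).apply(d)
def plane(f,uv,z):
    o,d=ray(f,uv); return o+d*((z-o[2])/d[:,2])[:,None]
def proj(f,p):
    q=R.from_rotvec(f["rotation"]).inv().apply(np.atleast_2d(p)-np.array(f["xyz"]))
    return np.c_[f["cx"]+f["fx"]*q[:,0]/-q[:,2],f["cy"]-f["fy"]*q[:,1]/-q[:,2]]
def tri(f1,u1,f2,u2):
    A=np.zeros((3,3));b=np.zeros(3);L=[]
    for f,u in((f1,u1),(f2,u2)):
        o,d=ray(f,u);d=d[0]/np.linalg.norm(d[0]);M=np.eye(3)-np.outer(d,d);A+=M;b+=M@o;L.append((o,M))
    p=np.linalg.solve(A,b); return p,[np.linalg.norm(M@(p-o)) for o,M in L]
def blobs(mask,amin=20):
    n,l,s,c=cv2.connectedComponentsWithStats(mask.astype(np.uint8),connectivity=8)
    return [(s[i],c[i],l==i) for i in range(1,n) if s[i,4]>=amin]
E
python3 - <<'E'
from h import *
from workcell import r
F={n:r.grab_frame(n) for n in("scene","top")}
for n,f in F.items():
    hsv=cv2.cvtColor(f["color"],cv2.COLOR_BGR2HSV); H,S,V=hsv[...,0].astype(int),hsv[...,1],hsv[...,2]
    print(n,'px orange',[hsv[y,x].tolist() for x,y in ([(339,253)] if n=="top" else [(218,172)])])
    for nm,m in dict(orange=(H>8)&(H<22)&(S>170)&(V>150),blue=(H>100)&(H<125)&(S>140)&(V>80),grey=(S<50)&(V>90)).items():
        for s,c,_ in blobs(m,25):
            if s[4]<3000 and 60<c[1]<330 and 80<c[0]<520: print(n,nm,s.tolist(),c.round(1).tolist(),plane(f,c,.06)[0].round(3).tolist())
f=F["top"]; hsv=cv2.cvtColor(f["color"],cv2.COLOR_BGR2HSV)
roi=np.zeros(hsv.shape[:2],bool);roi[180:305,310:360]=1
m=roi&~((hsv[...,0]<8)&(hsv[...,1]>150)&(hsv[...,2]>60))
print(hsv[240,330],hsv[240,375])
for y in range(190,300,6):
    xs=np.where(m[y])[0]; 
    if len(xs): print(y,xs.min(),xs.max(),plane(f,[[xs.min(),y],[xs.max()+1,y]],.014)[:,:2].round(4).tolist())
E
```

```text
scene px orange [[9, 199, 197]]
scene orange [212, 159, 12, 15, 94] [217.7, 165.9] [0.439, -0.246, 0.06]
scene blue [327, 219, 10, 44, 201] [331.5, 240.7] [0.615, 0.166, 0.06]
scene blue [353, 226, 17, 43, 218] [358.9, 246.3] [0.613, 0.245, 0.06]
scene grey [342, 61, 59, 13, 206] [370.9, 66.9] [-0.181, 0.172, 0.06]
scene grey [402, 70, 22, 8, 96] [412.5, 73.6] [-0.182, 0.334, 0.06]
scene grey [425, 74, 23, 8, 105] [435.8, 77.4] [-0.183, 0.422, 0.06]
scene grey [92, 76, 19, 6, 32] [101.0, 78.4] [0.15, -0.826, 0.06]
scene grey [449, 78, 23, 8, 104] [459.2, 81.1] [-0.184, 0.509, 0.06]
scene grey [509, 82, 17, 5, 32] [516.3, 84.6] [-0.219, 0.719, 0.06]
scene grey [340, 95, 6, 16, 63] [342.6, 102.1] [0.042, 0.098, 0.06]
scene grey [462, 97, 53, 42, 1166] [486.9, 121.8] [0.01, 0.608, 0.06]
scene grey [480, 98, 25, 13, 111] [492.7, 103.7] [-0.089, 0.63, 0.06]
scene grey [290, 103, 31, 18, 124] [304.9, 113.7] [0.135, -0.022, 0.06]
scene grey [324, 110, 17, 10, 56] [331.6, 114.5] [0.114, 0.071, 0.06]
scene grey [138, 136, 21, 18, 290] [147.7, 144.2] [0.412, -0.509, 0.06]
scene grey [212, 143,
[... 2269 characters left out ...]
 [[0.5895, -0.1881], [0.5922, -0.2933]]
220 322 353 [[0.5698, -0.1884], [0.5725, -0.2935]]
226 321 353 [[0.55, -0.1855], [0.5528, -0.2937]]
232 321 353 [[0.5304, -0.1858], [0.5331, -0.2939]]
238 321 352 [[0.5108, -0.1861], [0.5134, -0.2909]]
244 320 352 [[0.4912, -0.1831], [0.4938, -0.2911]]
250 320 352 [[0.4716, -0.1835], [0.4743, -0.2913]]
256 319 351 [[0.4521, -0.1805], [0.4547, -0.2882]]
262 319 351 [[0.4327, -0.1808], [0.4353, -0.2884]]
268 319 351 [[0.4133, -0.1812], [0.4159, -0.2886]]
274 318 352 [[0.3939, -0.1782], [0.3966, -0.2921]]
280 318 352 [[0.3745, -0.1785], [0.3772, -0.2923]]
286 318 352 [[0.3553, -0.1789], [0.3579, -0.2925]]
292 319 351 [[0.3361, -0.1824], [0.3386, -0.2895]]
```

Run:
```python
from h import *
from workcell import r
F={n:r.grab_frame(n) for n in("scene","top")}
f=F["top"]; print("fin top",plane(f,[339.2,253.5],.092), tri(f,[339.2,253.5],F["scene"],[217.7,165.9]))
def bl(f):
    hsv=cv2.cvtColor(f["color"],cv2.COLOR_BGR2HSV);H,S,V=[hsv[...,i] for i in range(3)]
    return (H>100)&(H<128)&(S>110)&(V>50)
m=bl(f); m[:130]=0;m[190:]=0
for y in range(137,186,3):
    xs=np.where(m[y,170:230])[0]+170
    g=[a for a in np.split(xs,np.where(np.diff(xs)>3)[0]+1) if len(a)]
    print(y,[(int(a[0]),int(a[-1])+1,plane(f,[[(a[0]+a[-1]+1)/2,y+.5]],.247)[0,:2].round(4).tolist()) for a in g])
s=F["scene"];m=bl(s)
for y in range(216,275,4):
    xs=np.where(m[y,310:380])[0]+310
    g=[a for a in np.split(xs,np.where(np.diff(xs)>3)[0]+1) if len(a)]
    print('s',y,[(int(a[0]),int(a[-1])+1,plane(s,[[(a[0]+a[-1]+1)/2,y+.5]],.24)[0,:2].round(4).tolist()) for a in g])
c=np.hstack([cv2.resize(f["color"][120:190,160:230],None,fx=5,fy=5),cv2.resize(s["color"][210:280,310:380],None,fx=5,fy=5)])
cv2.imwrite("pics/fork.png",c)
o=r.get_obs();print(R.from_rotvec(o["orientation"]).as_matrix().round(3))
```

```text
fin top [[ 0.46220812 -0.23378084  0.092     ]] (array([ 0.46225329, -0.2339124 ,  0.09207862]), [np.float64(0.00014927924920444947), np.float64(0.00014927924920436268)])
137 []
140 [(183, 187, [0.7675, 0.2279]), (205, 209, [0.7693, 0.1664])]
143 [(183, 188, [0.759, 0.2261]), (205, 210, [0.7608, 0.1647])]
146 [(183, 188, [0.7505, 0.2258]), (205, 210, [0.7523, 0.1644])]
149 [(183, 188, [0.742, 0.2255]), (205, 210, [0.7437, 0.1641])]
152 [(183, 188, [0.7335, 0.2251]), (205, 210, [0.7352, 0.1638])]
155 [(183, 188, [0.725, 0.2248]), (205, 210, [0.7268, 0.1635])]
158 [(183, 188, [0.7166, 0.2245]), (205, 210, [0.7183, 0.1632])]
161 [(183, 188, [0.7081, 0.2241]), (205, 210, [0.7098, 0.1629])]
164 [(183, 188, [0.6996, 0.2238]), (205, 210, [0.7013, 0.1626])]
167 [(183, 188, [0.6912, 0.2235]), (205, 210, [0.6929, 0.1623])]
170 [(183, 188, [0.6828, 0.2231]), (205, 210, [0.6844, 0.162])]
173 [(182, 187, [0.6742, 0.2256]), (206, 210, [0.676, 0.1603])]
176 [(180, 185, [0.6657, 0.2308]), (208, 213, [0.6678, 0.1531])]
179 [(178, 183, [0.6571, 0.236]), (211, 215, [0.6595, 0.1458])]
182 []
185 []
s 216 []
s 220 [(328, 333, [0.6575, 0.1508])]
s 224 [(328, 335, [0.6681, 0.1553])]
s 228 [(330, 337, [0.6779, 0.1622]), (364, 370, [0.6569, 0.2414])]
s 232 [(332, 337, [0.6883, 0.1666]), (359, 367, [0.6705, 0.2335])]
s 236 [(331, 336, [0.6997, 0.1663]), (358, 363, [0.683, 0.2293])]
s 240 [(330, 335, [0.711, 0.1659]), (357, 362, [0.6944, 0.2286])]
s 244 [(330, 335, [0.7216, 0.1679]), (356, 361, [0.7057, 0.2279])]
s 248 [(329, 334, [0.7327, 0.1676]), (356, 361, [0.7162, 0.2295])]
s 252 [(328, 333, [0.7436, 0.1673]), (355, 360, [0.7272, 0.2288])]
s 256 [(328, 332, [0.7541, 0.1681]), (354, 360, [0.7378, 0.2293])]
s 260 [(327, 332, [0.7644, 0.1689]), (354, 359, [0.7483, 0.2297])]
s 264 [(353, 359, [0.7586, 0.2302])]
s 268 [(354, 358, [0.7685, 0.2317])]
s 272 []
[[-0.925  0.38  -0.   ]
 [ 0.38   0.925 -0.001]
 [ 0.    -0.001 -1.   ]]
```

View pics/fork.png

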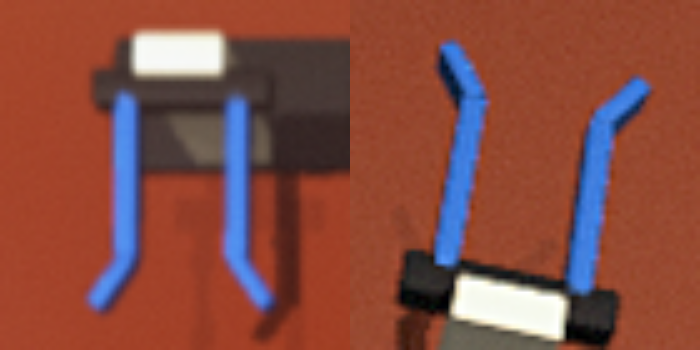

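Call:
arm_command(
  steps=[
    [[-0.258, -0.308, 0, -0.222, 1], [-0.258, -0.308, 0, -0.222, 1], [-0.258, -0.308, 0, -0.222, 1], [-0.258, -0.308, 0, -0.222, 1], [-0.258, -0.308, 0, -0.222, 1]],
  ],
)

```text
t: 0.72
position: [0.2793, 0.3384, 0.2385]
orientation: [0.063, 3.141, -0.001]
ft_force: [0.7, 1.1, -0.3]
opening: 0.997
gripper_force: 0.0
```

Call:
arm_command(
  steps=[
    [[-0.137, -0.378, 0, 0, 1], [-0.137, -0.378, 0, 0, 1], [-0.137, -0.378, 0, 0, 1], [-0.137, -0.378, 0, 0, 1], [-0.137, -0.378, 0, 0, 1]],
  ],
)

```text
t: 1.13
position: [0.3402, 0.1465, 0.239]
orientation: [0.065, 3.14, -0.0]
ft_force: [1.1, 0.5, 0.3]
opening: 0.998
gripper_force: 0.0
```

Call:
arm_command(
  steps=[
    [[-0.137, -0.378, 0, 0, 1], [-0.137, -0.378, 0, 0, 1], [-0.137, -0.378, 0, 0, 1], [-0.137, -0.378, 0, 0, 1], [-0.137, -0.378, 0, 0, 1]],
  ],
)

```text
t: 1.55
position: [0.401, -0.0457, 0.2391]
orientation: [0.067, 3.14, -0.001]
ft_force: [0.3, 1.2, -0.8]
opening: 0.996
gripper_force: 0.0
```

Call:
arm_command(
  steps=[
    [[-0.137, -0.378, 0, 0, 1], [-0.137, -0.378, 0, 0, 1], [-0.137, -0.378, 0, 0, 1], [-0.137, -0.378, 0, 0, 1], [-0.137, -0.378, 0, 0, 1]],
  ],
)

```text
t: 1.97
position: [0.4616, -0.2376, 0.2387]
orientation: [0.067, 3.14, -0.001]
ft_force: [-0.4, 0.8, 0.1]
opening: 1.002
gripper_force: 0.0
```

Call:
arm_command(
  steps=[
    [[0, 0, 0, 0, 1], [0, 0, 0, 0, 1]],
  ],
)

```text
t: 2.13
position: [0.4611, -0.2359, 0.2381]
orientation: [-0.069, -3.14, -0.002]
ft_force: [0.0, -0.1, 0.7]
opening: 0.996
gripper_force: 0.0
```

Call:
arm_command(
  steps=[
    [[-0.002, 0.004, 0.08, 0, 1], [-0.002, 0.004, 0.16, 0, 1], [-0.002, 0.004, 0.23, 0, 1], [-0.002, 0.004, 0.3, 0, 1], [-0.002, 0.004, 0.35, 0, 1]],
  ],
)

```text
t: 2.55
position: [0.4609, -0.2297, 0.0611]
orientation: [-0.062, -3.139, -0.004]
ft_force: [0.5, 0.3, -0.2]
opening: 0.998
gripper_force: 0.0
```

Call:
arm_command(
  steps=[
    [[0, 0, 0.026, 0, 1], [0, 0, 0.026, 0, 1], [0, 0, 0.026, 0, 0], [0, 0, 0.026, 0, 0], [0, 0, 0.026, 0, 0]],
  ],
)

```text
t: 2.97
position: [0.4635, -0.233, 0.0525]
orientation: [0.064, 3.139, -0.003]
ft_force: [-0.6, -0.8, 0.3]
opening: 0.797
gripper_force: 0.0
```

Call:
arm_command(
  steps=[
    [[0, 0, 0, 0, 0], [0, 0, 0, 0, 0], [0, 0, 0, 0, 0], [0, 0, 0, 0, 0], [0, 0, 0, 0, 0]],
  ],
)

```text
t: 3.38
position: [0.4625, -0.2327, 0.0509]
orientation: [0.065, 3.141, -0.0]
ft_force: [0.5, 0.5, 0.3]
opening: 0.418
gripper_force: 0.0
```

Call:
arm_command(
  steps=[
    [[0, 0, 0, 0, 0], [0, 0, 0, 0, 0], [0, 0, 0, 0, 0], [0, 0, 0, 0, 0], [0, 0, 0, 0, 0]],
  ],
)

```text
t: 3.8
position: [0.4624, -0.2328, 0.0507]
orientation: [-0.065, -3.141, 0.0]
ft_force: [-0.8, -1.3, -0.8]
opening: 0.224
gripper_force: 30.0
```

Run:
```python
from h import *
from workcell import r
o=r.get_obs();print(o["t"],o["position"],o["orientation"],o["opening"],o["gripper_force"],o["ft_force"],o["torque"])
f=r.grab_frame("top");s=r.grab_frame("scene")
c=np.hstack([cv2.resize(f["color"][170:310,300:440],None,fx=2.8,fy=2.8),cv2.resize(s["color"][110:250,110:250],None,fx=2.8,fy=2.8)])
cv2.imwrite("pics/grasp.png",c)
```

```text
3.8 [ 0.46236758 -0.2327663   0.05065347] [-6.45725036e-02 -3.14083425e+00  3.46348185e-04] 0.22399558466210895 29.99993656296283 [-0.8176955  -1.33935788 -0.79940788] [-0.17673953 -0.01392737 -0.01822963]
```

View pics/grasp.png

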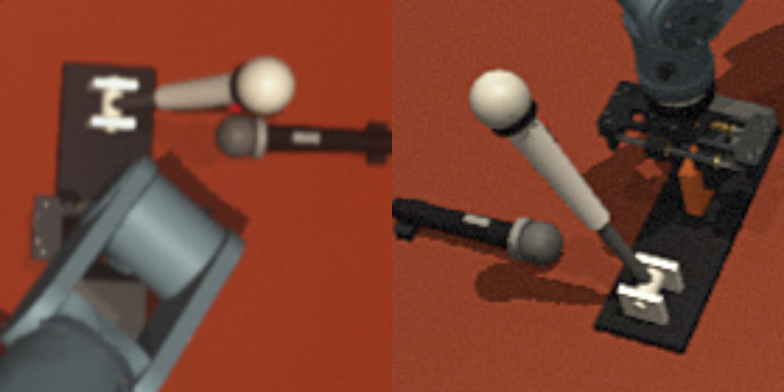

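```bash
cat > est.py <<'E'
from h import *
import json,os
from workcell import r
G=np.linspace(-.42,.42,337)
def axes(o):
    M=R.from_rotvec(o["orientation"]).as_matrix(); yc=M[:,1].copy(); yc[2]=0; yc/=np.linalg.norm(yc)
    return np.array([yc[1],-yc[0],0]),yc          # carrier x, y in the world
def heads(o):
    xc,yc=axes(o); p=np.array(o["position"])+.15*xc+[0,0,-.0057]
    return p, p-.292*np.sin(G)[:,None]*yc+.292*np.cos(G)[:,None]*np.array([0,0,1.])
def measure(f,o):
    """J from the head's blob: component of pale pixels nearest the head's arc in the image"""
    _,hd=heads(o); uv=proj(f,hd)
    hsv=cv2.cvtColor(f["color"],cv2.COLOR_BGR2HSV)
    m=((hsv[...,1]<130)&(hsv[...,2]>85)).astype(np.uint8)
    box=np.zeros_like(m);cv2.polylines(box,[uv.round().astype(np.int32)],False,1,thickness=36);m&=box
    m=cv2.morphologyEx(m,cv2.MORPH_OPEN,cv2.getStructuringElement(cv2.MORPH_ELLIPSE,(7,7)))
    dist=np.linalg.norm(hd-np.array(f["xyz"]),axis=1).mean(); rad=f["fx"]*.027/dist
    best=None
    for s,c,l in blobs(m,60):
        d=np.hypot(*(uv-c).T); i=d.argmin(); a=s[4]/(np.pi*rad**2)
        if .5<a<1.6 and (best is None or abs(a-1)<abs(best[2]-1)): best=(float(G[i]),float(d[i]),float(a),c.round(1).tolist())
    return best
def look(names):
    out=[]
    for n in names:
        o=r.get_obs(); f=r.grab_frame(n); b=measure(f,o); out.append((o["t"],n,b,o["position"].tolist() if hasattr(o["position"],'tolist') else o["position"]))
    return out
E
python3 - <<'E'
from est import *
for q in look(["top","scene","top","scene"]): print(q)
E
```

```text
(3.9, 'top', (0.3575, 0.32177179772251924, 1.0512641007147205, [394.3, 200.1]), [0.46238188349558884, -0.23278223031179804, 0.05068981119352471])
(3.95, 'scene', (0.35500000000000004, 1.9865944645714855, 0.9804851355267314, [148.0, 144.2]), [0.4623984640976576, -0.2327713365488118, 0.0506765676341516])
(4.0, 'top', (0.3575, 0.35453507948447766, 1.054366905683277, [394.3, 200.1]), [0.4623967009935162, -0.2328046874746057, 0.05069062971421])
(4.05, 'scene', (0.35500000000000004, 1.9843339542296097, 0.9834309550119281, [148.0, 144.2]), [0.4623900033508475, -0.23279557141839632, 0.05067351268885685])
```

Call:
arm_command(
  steps=[
    [[0, 0, -0.01, 0, 0], [0, 0, -0.03, 0, 0], [0, 0, -0.06, 0, 0], [0, 0, -0.09, 0, 0], [0, 0, -0.12, 0, 0]],
  ],
)

```text
t: 4.52
position: [0.4616, -0.2314, 0.1109]
orientation: [-0.064, -3.139, -0.003]
ft_force: [-0.4, -0.2, -9.1]
opening: 0.226
gripper_force: 30.0
```

Call:
arm_command(
  steps=[
    [[0, 0, -0.03, 0, 0], [0, 0, -0.06, 0, 0], [0, 0, -0.08, 0, 0], [0, 0, -0.08, 0, 0], [0, 0, -0.08, 0, 0]],
  ],
)

```text
t: 4.93
position: [0.4623, -0.2323, 0.1508]
orientation: [0.064, 3.141, -0.0]
ft_force: [0.3, 0.6, -8.1]
opening: 0.222
gripper_force: 30.0
```

Run:
```python
from est import *
for q in look(["top","scene","top","scene"]): print(q)
o=r.get_obs();print(o["orientation"],o["ft_force"],o["torque"],o["gripper_force"])
f=r.grab_frame("top");s=r.grab_frame("scene")
c=np.hstack([cv2.resize(f["color"][150:310,290:450],None,fx=2.4,fy=2.4),cv2.resize(s["color"][80:240,80:240],None,fx=2.4,fy=2.4)])
cv2.imwrite("pics/lift.png",c)
```

```text
(4.9333, 'top', (0.3625, 0.32256292735728165, 1.07129179721088, [406.0, 195.7]), [0.4623396409042558, -0.2323415166059305, 0.15083549639007085])
(4.9833, 'scene', (0.3575, 2.2544647086213403, 0.9850828721042515, [136.5, 115.8]), [0.46187915511081756, -0.2319848673363198, 0.14999061924113194])
(5.0333, 'top', (0.36000000000000004, 0.19338707336608035, 1.0522380011912777, [405.5, 195.9]), [0.46164204030211986, -0.23182854056923752, 0.1495433103144127])
(5.0833, 'scene', (0.36000000000000004, 2.094316201345781, 1.011381806464529, [136.4, 116.1]), [0.46159312099228955, -0.23185622657388788, 0.14941155038906745])
[-6.46053847e-02 -3.13896542e+00 -2.59317811e-03] [ 0.18330052 -0.08434564 -8.50309967] [0.23113172 0.03196259 0.04662084] 30.00422118930146
```

View pics/lift.png

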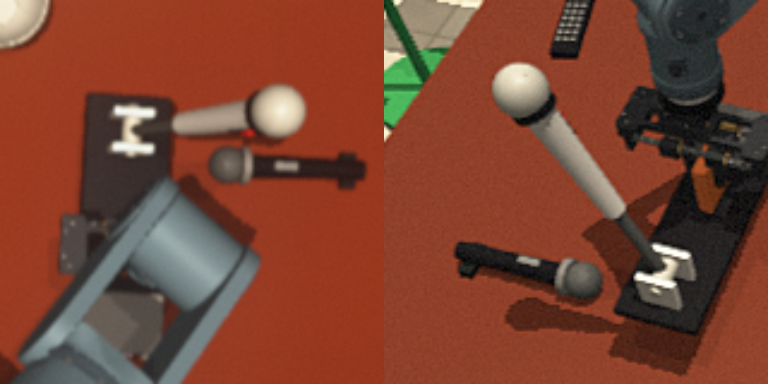

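```bash
cat > ctl.py <<'E'
from est import *
from scipy.optimize import least_squares
K=.062/.0165; D=.003/.0165; DT=1/12; BIAS=.006
P=dict(lam2=5.21,b=0.,tau=.0); 
if os.path.exists("par.json"): P.update(json.load(open("par.json")))
LOG=json.load(open("log.json")) if os.path.exists("log.json") else dict(s=[],kn=[])   # samples (t,J), knots (t,y)
def A(dt,lam2):
    from scipy.linalg import expm
    return expm(np.array([[0,1],[lam2,-D]])*dt)
def sim(t0,x0,kn,ts,P):
    """w at sorted times ts; kn = piecewise linear path of the pivot along carrier y"""
    x=np.array([x0[0]+P["b"],x0[1]]); t=t0; out=[]; kt=np.array([k[0] for k in kn])+P["tau"]; kp=[k[1] for k in kn]
    v=[0]+[(kp[i+1]-kp[i])/(kt[i+1]-kt[i]) for i in range(len(kt)-1)]+[0]
    ev=[(kt[i],0,K*(v[i+1]-v[i])) for i in range(len(kt)) if kt[i]>=t0-1e-9]+[(a,1,0) for a in ts]
    for a,typ,dv in sorted(ev):
        x=A(a-t,P["lam2"])@x; t=a
        if typ: out.append((x[0]-P["b"],x[1]))
        else: x[1]+=dv
    return np.array(out)
def watch(names):
    for t,n,b,p in look(names):
        if b is None: print(t,n,"no head"); continue
        LOG["s"].append((t,b[0]-BIAS)); print(round(t,3),n,"J=%.3f d=%.1f a=%.2f y=%.4f x=%.4f z=%.4f"%(b[0]-BIAS,b[1],b[2],p[1],p[0],p[2]))
    json.dump(LOG,open("log.json","w"))
def fit(since,free=(),prior=None):
    S=[s for s in LOG["s"] if s[0]>=since]; ts=[s[0] for s in S]; y=np.array([s[1] for s in S]); now=r.get_obs()["t"]
    std=dict(lam2=.6,b=.05,tau=.01)
    def un(q): 
        Q=dict(P); Q.update({k:P[k]+q[2+i]*std[k] for i,k in enumerate(free)}); return Q
    def res(q):
        e=(sim(ts[0],q[:2],LOG["kn"],ts,un(q))[:,0]-y)/.003
        return np.r_[e,q[2:]]
    q=least_squares(res,np.r_[y[0],0,np.zeros(len(free))]).x; Q=un(q)
    x=sim(ts[0],q[:2],LOG["kn"],ts+[now],Q)[-1]
    print("fit t=%.3f w=%.3f w'=%.3f"%(now,*x),{k:round(Q[k],4) for k in free},"rms",(res(q)[:len(y)]*.003).std().round(4))
    return now,x,Q
def plan(now,x,Q,N,disp=None,commit=True,p0=0.,wend=0.):
    X=np.array([x[0]+Q["b"],x[1]]); M=[]
    for i in range(N+1): M.append(A((N-i)*DT,Q["lam2"])@[0,K])
    M=np.array(M).T; rhs=np.array([wend,0])-A(N*DT,Q["lam2"])@X
    C=np.vstack([M,np.ones(N+1)]); rhs=np.r_[rhs,0]
    if disp is not None: C=np.vstack([C,[(N-i)*DT for i in range(N+1)]]); rhs=np.r_[rhs,disp]
    dv=np.linalg.lstsq(C,rhs,rcond=None)[0]; p=np.cumsum(np.cumsum(dv[:-1]))*DT
    u=(p/.5).round(3)
    if commit:
        y0=LOG["kn"][-1][1] if LOG["kn"] else 0.
        LOG["kn"]+=[(now+i*DT,y0+a*.5) for i,a in enumerate(np.r_[0,u])]; json.dump(LOG,open("log.json","w"))
    for k in range(0,N,5):
        print("call",(u[k:k+5]-(u[k-1] if k else 0)).round(3).tolist())
    kn=[(now+i*DT,a*.5) for i,a in enumerate(np.r_[0,u])]
    print("vmax %.2f dvmax %.2f"%(abs(np.diff(np.r_[0,p])).max()/DT,abs(dv).max()),"w:",sim(now,x,kn,[now+(i+1)*DT+1e-3 for i in range(N)],dict(Q,tau=0))[:,0].round(3))
E
python3 - <<'E'
from ctl import *
now=r.get_obs()["t"]
for N in (3,4,5): plan(now,(.352,0),P,N,commit=False)
for l in (3.84,6.25): plan(now,(.352,0),dict(P,lam2=l),5,commit=False)
E
```

```text
call [-0.24, -0.32, -0.198]
vmax 1.44 dvmax 1.44 w: [-0.094 -0.229  0.   ]
call [-0.171, -0.298, -0.294, -0.204]
vmax 1.03 dvmax 1.03 w: [ 0.035 -0.188 -0.17  -0.   ]
call [-0.129, -0.257, -0.311, -0.28, -0.211]
vmax 0.78 dvmax 0.78 w: [ 0.114 -0.111 -0.197 -0.13  -0.   ]
call [-0.133, -0.264, -0.317, -0.282, -0.207]
vmax 0.80 dvmax 0.80 w: [ 0.105 -0.128 -0.214 -0.14   0.001]
call [-0.128, -0.254, -0.309, -0.281, -0.214]
vmax 0.77 dvmax 0.77 w: [ 0.117 -0.102 -0.188 -0.127 -0.001]
```

```bash
python3 - <<'E'
s=open("ctl.py").read()
s=s.replace("p0=0.,wend=0.)","rho=2.)").replace("rhs=np.array([wend,0])-A","rhs=-A")
s=s.replace("""    C=np.vstack([M,np.ones(N+1)]); rhs=np.r_[rhs,0]
""","""    sg=(-D+np.sqrt(D*D+4*Q["lam2"]))/2; T=np.array([[(sg+D)*300,300],[rho,0]])   # unstable mode hard, w soft
    C=np.vstack([np.eye(N+1),T@M,1e3*np.ones(N+1)]); rhs=np.r_[np.zeros(N+1),T@rhs,0]
""").replace("[(N-i)*DT for i in range(N+1)]]); rhs=np.r_[rhs,disp]","[300*(N-i)*DT for i in range(N+1)]]); rhs=np.r_[rhs,300*disp]")
open("ctl.py","w").write(s)
E
python3 - <<'E'
from ctl import *
now=r.get_obs()["t"]
for N in (4,5): 
  for rho in (.5,2): plan(now,(.352,0),P,N,commit=False,rho=rho)
for l in (3.84,6.25): plan(now,(.352,0),dict(P,lam2=l),5,commit=False)
E
```

```text
call [-0.062, -0.15, -0.232, -0.284]
vmax 0.53 dvmax 0.37 w: [ 0.24   0.092 -0.039 -0.112]
call [-0.065, -0.153, -0.233, -0.282]
vmax 0.53 dvmax 0.39 w: [ 0.235  0.086 -0.041 -0.109]
call [-0.05, -0.124, -0.202, -0.267, -0.306]
vmax 0.47 dvmax 0.30 w: [ 0.263  0.141  0.02  -0.075 -0.122]
call [-0.053, -0.13, -0.207, -0.268, -0.301]
vmax 0.46 dvmax 0.32 w: [ 0.257  0.13   0.01  -0.078 -0.115]
call [-0.05, -0.123, -0.198, -0.257, -0.29]
vmax 0.45 dvmax 0.30 w: [ 0.262  0.138  0.016 -0.073 -0.114]
call [-0.056, -0.135, -0.214, -0.276, -0.309]
vmax 0.48 dvmax 0.33 w: [ 0.253  0.125  0.004 -0.082 -0.116]
```

```bash
python3 -c "
from ctl import *
plan(r.get_obs()['t'],(.352,0),P,5)"
```

```text
call [-0.053, -0.13, -0.207, -0.268, -0.301]
vmax 0.46 dvmax 0.32 w: [ 0.257  0.13   0.01  -0.078 -0.115]
```

Call:
arm_command(
  steps=[
    [[0, -0.053, 0, 0, 0], [0, -0.13, 0, 0, 0], [0, -0.207, 0, 0, 0], [0, -0.268, 0, 0, 0], [0, -0.301, 0, 0, 0]],
  ],
)

```text
t: 5.65
position: [0.4557, -0.3869, 0.1505]
orientation: [0.067, 3.141, -0.003]
ft_force: [0.1, 1.2, -8.0]
opening: 0.226
gripper_force: 30.0
```

```bash
python3 -c "
from ctl import *
LOG['s'].append((LOG['kn'][0][0]-.001,.352))
watch(['top','scene','top','scene'])
now,x,Q=fit(0,('lam2','tau'))
fit(0); n,x2,_=fit(5.4)
plan(now,x,Q,5)"
```

```text
5.65 top J=-0.078 d=0.4 a=1.20 y=-0.3869 x=0.4557 z=0.1505
5.7 scene J=0.132 d=12.0 a=0.82 y=-0.3889 x=0.4554 z=0.1506
5.75 top J=-0.036 d=0.4 a=1.18 y=-0.3863 x=0.4556 z=0.1502
5.8 scene J=0.407 d=0.6 a=1.30 y=-0.3842 x=0.4556 z=0.1499
fit t=5.850 w=0.235 w'=0.979 {'lam2': np.float64(5.4403), 'tau': np.float64(0.0)} rms 0.1411
fit t=5.850 w=0.234 w'=0.969 {} rms 0.1413
fit t=5.850 w=0.431 w'=2.677 {} rms 0.1246
call [-0.103, -0.247, -0.386, -0.491, -0.544]
vmax 0.86 dvmax 0.62 w: [ 0.126 -0.052 -0.219 -0.327 -0.349]
```

```bash
python3 -c "
from ctl import *
LOG['kn']=LOG['kn'][:6]; LOG['s']=[s for i,s in enumerate(LOG['s']) if i not in (2,4)]; print(LOG['s'])
watch(['top'])
now,x,Q=fit(0,('lam2','tau')); fit(0,('tau',))
fit(0); n,x2,_=fit(5.4)
plan(now,x,Q,5)"
```

```text
[[5.2322999999999995, 0.352], [5.65, -0.07849999999999996], [5.75, -0.03599999999999997]]
5.85 top J=0.019 d=0.3 a=1.18 y=-0.3828 x=0.4557 z=0.1497
fit t=5.900 w=0.027 w'=0.375 {'lam2': np.float64(5.1297), 'tau': np.float64(0.0)} rms 0.0078
fit t=5.900 w=0.027 w'=0.375 {'tau': np.float64(0.0)} rms 0.0078
fit t=5.900 w=0.027 w'=0.375 {} rms 0.0078
fit t=5.900 w=0.040 w'=0.474 {} rms 0.0035
call [-0.03, -0.072, -0.112, -0.142, -0.157]
vmax 0.25 dvmax 0.18 w: [ 0.002 -0.045 -0.088 -0.115 -0.118]
```

```bash
python3 - <<'E'
s=open("ctl.py").read()
s=s.replace("""        LOG["s"].append((t,b[0]-BIAS)); print""","""        e=np.dot(np.array(p)[:2]-[.4616,-.2318],[.041,.999])-np.interp(t,[k[0] for k in LOG["kn"]],[k[1] for k in LOG["kn"]])
        LOG["s"].append((t,b[0]-BIAS-K*e)); print("e=%.4f"%e,""").replace('print("e=%.4f"%e,(','print("e=%.4f"%e,')
open("ctl.py","w").write(s)
E
grep -n 'e=%' ctl.py
python3 - <<'E'
from ctl import *
LOG['kn']=LOG['kn'][:6]; LOG['s']=[(5.65,-.061),(5.75,-.021),(5.85,.021)]
now,x,Q=fit(5.4); plan(now,x,Q,5)
E
```

```text
24:        LOG["s"].append((t,b[0]-BIAS-K*e)); print("e=%.4f"%e,round(t,3),n,"J=%.3f d=%.1f a=%.2f y=%.4f x=%.4f z=%.4f"%(b[0]-BIAS,b[1],b[2],p[1],p[0],p[2]))
fit t=5.900 w=0.040 w'=0.404 {} rms 0.0009
call [-0.034, -0.081, -0.127, -0.161, -0.177]
vmax 0.28 dvmax 0.20 w: [ 0.01  -0.043 -0.094 -0.126 -0.128]
```

Call:
arm_command(
  steps=[
    [[0, -0.034, 0, 0, 0], [0, -0.081, 0, 0, 0], [0, -0.127, 0, 0, 0], [0, -0.161, 0, 0, 0], [0, -0.177, 0, 0, 0]],
  ],
)

```text
t: 6.32
position: [0.4527, -0.4722, 0.1506]
orientation: [-0.064, -3.141, 0.001]
ft_force: [-1.1, 0.8, -8.3]
opening: 0.222
gripper_force: 30.0
```

```bash
python3 -c "
from ctl import *
watch(['top','top','top'])
fit(5.4); fit(6.3); fit(5.4,('lam2','b'))
now,x,Q=fit(5.4,('b',))
plan(now,x,Q,5)"
```

```text
e=-0.0016 6.317 top J=-0.123 d=0.4 a=1.26 y=-0.4722 x=0.4527 z=0.1506
e=-0.0022 6.367 top J=-0.111 d=0.3 a=1.25 y=-0.4728 x=0.4525 z=0.1506
e=-0.0007 6.417 top J=-0.093 d=0.3 a=1.27 y=-0.4713 x=0.4526 z=0.1504
fit t=6.467 w=-0.077 w'=0.245 {} rms 0.0014
fit t=6.467 w=-0.080 w'=0.214 {} rms 0.0003
fit t=6.467 w=-0.076 w'=0.249 {'lam2': np.float64(5.3236), 'b': np.float64(0.0033)} rms 0.0013
fit t=6.467 w=-0.076 w'=0.251 {'b': np.float64(0.0029)} rms 0.0013
call [-0.006, -0.014, -0.021, -0.025, -0.026]
vmax 0.05 dvmax 0.04 w: [-0.068 -0.066 -0.064 -0.059 -0.05 ]
```

```bash
python3 -c "
from ctl import *
LOG['kn']=LOG['kn'][:12]; json.dump(LOG,open('log.json','w')); print(LOG['kn'][-2:])
now,x,Q=fit(5.4,('b',))
for N in (5,10):
  for d in (None,0.,.05,.1,.15): print(N,d); plan(now,x,Q,N,disp=d,commit=False)"
```

```text
[[6.233333333333333, -0.23099999999999998], [6.316666666666667, -0.239]]
fit t=6.467 w=-0.076 w'=0.251 {'b': np.float64(0.0029)} rms 0.0013
5 None
call [-0.006, -0.014, -0.021, -0.025, -0.026]
vmax 0.05 dvmax 0.04 w: [-0.068 -0.066 -0.064 -0.059 -0.05 ]
5 0.0
call [-0.03, -0.051, -0.05, -0.027, -0.0]
vmax 0.18 dvmax 0.18 w: [-0.113 -0.136 -0.122 -0.071 -0.017]
5 0.05
call [-0.119, -0.193, -0.159, -0.033, 0.099]
vmax 0.80 dvmax 0.80 w: [-0.281 -0.405 -0.339 -0.116  0.108]
5 0.1
call [-0.207, -0.335, -0.268, -0.04, 0.199]
vmax 1.43 dvmax 1.43 w: [-0.448 -0.674 -0.557 -0.162  0.235]
5 0.15
call [-0.296, -0.476, -0.377, -0.047, 0.298]
vmax 2.07 dvmax 2.07 w: [-0.616 -0.942 -0.774 -0.209  0.361]
10 None
call [-0.004, -0.01, -0.017, -0.023, -0.028]
call [-0.003, -0.004, -0.004, -0.002, -0.001]
vmax 0.04 dvmax 0.02 w: [-0.064 -0.058 -0.056 -0.054 -0.052 -0.048 -0.043 -0.036 -0.028 -0.022]
10 0.0
call [-0.009, -0.022, -0.033, -0.039, -0.04]
call [0.004, 0.012, 0.023, 0.033, 0.04]
vmax 0.07 dvmax 0.06 w: [-0.073 -0.081 -0.087 -0.087 -0.08  -0.067 -0.05  -0.028 -0.01   0.003]
10 0.05
call [-0.028, -0.062, -0.088, -0.096, -0.084]
call [0.028, 0.07, 0.116, 0.158, 0.184]
vmax 0.28 dvmax 0.17 w: [-0.11  -0.157 -0.194 -0.204 -0.183 -0.139 -0.074 -0.006  0.053  0.083]
10 0.1
call [-0.047, -0.103, -0.142, -0.152, -0.129]
call [0.054, 0.129, 0.21, 0.283, 0.329]
vmax 0.49 dvmax 0.28 w: [-0.146 -0.235 -0.299 -0.318 -0.287 -0.208 -0.099  0.016  0.114  0.164]
10 0.15
call [-0.066, -0.144, -0.197, -0.209, -0.173]
call [0.079, 0.186, 0.304, 0.408, 0.473]
vmax 0.70 dvmax 0.40 w: [-0.182 -0.313 -0.406 -0.435 -0.389 -0.278 -0.126  0.039  0.177  0.245]
```

```bash
python3 -c "
from ctl import *
now,x,Q=fit(5.4,('b',)); plan(now,x,Q,10,disp=0.)"
```

```text
fit t=6.467 w=-0.076 w'=0.251 {'b': np.float64(0.0029)} rms 0.0013
call [-0.009, -0.022, -0.033, -0.039, -0.04]
call [0.004, 0.012, 0.023, 0.033, 0.04]
vmax 0.07 dvmax 0.06 w: [-0.073 -0.081 -0.087 -0.087 -0.08  -0.067 -0.05  -0.028 -0.01   0.003]
```

Call:
arm_command(
  steps=[
    [[0, -0.009, 0, 0, 0], [0, -0.022, 0, 0, 0], [0, -0.033, 0, 0, 0], [0, -0.039, 0, 0, 0], [0, -0.04, 0, 0, 0]],
  ],
)

```text
t: 6.88
position: [0.4518, -0.492, 0.1508]
orientation: [0.065, 3.141, -0.001]
ft_force: [0.2, 0.2, -8.5]
opening: 0.22
gripper_force: 30.0
```

Call:
arm_command(
  steps=[
    [[0, 0.004, 0, 0, 0], [0, 0.012, 0, 0, 0], [0, 0.023, 0, 0, 0], [0, 0.033, 0, 0, 0], [0, 0.04, 0, 0, 0]],
  ],
)

```text
t: 7.3
position: [0.4527, -0.4702, 0.1506]
orientation: [-0.064, -3.141, -0.001]
ft_force: [-0.3, -0.7, -9.0]
opening: 0.224
gripper_force: 30.0
```

```bash
python3 -c "
from ctl import *
watch(['top','top','top'])
fit(5.4); fit(7.2); fit(5.4,('lam2','b'))
now,x,Q=fit(6,('b',))
for N,d in ((10,0.),(10,.05),(15,.1),(15,.2)): print(N,d); plan(now,x,Q,N,disp=d,commit=False)"
```

```text
e=0.0005 7.3 top J=-0.088 d=0.4 a=1.25 y=-0.4702 x=0.4527 z=0.1506
e=0.0010 7.35 top J=-0.101 d=0.3 a=1.26 y=-0.4697 x=0.4528 z=0.1507
e=0.0004 7.4 top J=-0.118 d=0.3 a=1.26 y=-0.4703 x=0.4528 z=0.1508
fit t=7.450 w=-0.131 w'=-0.304 {} rms 0.0053
fit t=7.450 w=-0.137 w'=-0.352 {} rms 0.0001
fit t=7.450 w=-0.136 w'=-0.346 {'lam2': np.float64(5.6045), 'b': np.float64(-0.0072)} rms 0.0014
fit t=7.450 w=-0.136 w'=-0.343 {'b': np.float64(-0.0139)} rms 0.0006
10 0.0
call [0.088, 0.2, 0.298, 0.355, 0.363]
call [-0.039, -0.116, -0.211, -0.303, -0.363]
vmax 0.68 dvmax 0.53 w: [ 0.     0.176  0.329  0.413  0.418  0.35   0.225  0.075 -0.063 -0.142]
10 0.05
call [0.069, 0.16, 0.243, 0.299, 0.319]
call [-0.014, -0.058, -0.118, -0.178, -0.219]
vmax 0.55 dvmax 0.41 w: [-0.036  0.1    0.222  0.298  0.316  0.281  0.2    0.097 -0.    -0.061]
15 0.1
call [0.035, 0.088, 0.148, 0.204, 0.253]
call [0.036, 0.059, 0.068, 0.064, 0.05]
call [-0.021, -0.046, -0.07, -0.091, -0.103]
vmax 0.36 dvmax 0.21 w: [-0.1   -0.037  0.037  0.103  0.158  0.192  0.209  0.205  0.185  0.152
  0.112  0.068  0.029 -0.003 -0.019]
15 0.2
call [0.019, 0.051, 0.092, 0.139, 0.187]
call [0.048, 0.092, 0.131, 0.163, 0.188]
call [0.017, 0.026, 0.029, 0.028, 0.025]
vmax 0.29 dvmax 0.11 w: [-0.131 -0.107 -0.072 -0.028  0.015  0.057  0.092  0.121  0.14   0.149
  0.149  0.138  0.121  0.101  0.08 ]
```

```bash
cat > cyc.py <<'E'
import sys
from ctl import *
P.update(lam2=5.5,b=-.008)
def go(n=3,N=5,disp=None,rho=4.,commit=True):
    if n: watch(['top']*n)
    t=r.get_obs()["t"]; fit(t-.17); q=fit(max(t-1.7,5.4),('lam2','b'))
    plan(*q,N,disp=disp,rho=rho,commit=commit)
a=sys.argv
go(int(a[1]),int(a[2]),None if len(a)<4 or a[3]=="-" else float(a[3]))
E
python3 cyc.py 0 5
```

```text
fit t=7.450 w=-0.137 w'=-0.359 {} rms 0.0002
fit t=7.450 w=-0.136 w'=-0.350 {'lam2': np.float64(5.5455), 'b': np.float64(-0.0096)} rms 0.0006
call [0.059, 0.132, 0.192, 0.224, 0.231]
vmax 0.44 dvmax 0.35 w: [-0.056  0.045  0.121  0.148  0.133]
```

Call:
arm_command(
  steps=[
    [[0, 0.059, 0, 0, 0], [0, 0.132, 0, 0, 0], [0, 0.192, 0, 0, 0], [0, 0.224, 0, 0, 0], [0, 0.231, 0, 0, 0]],
  ],
)

```text
t: 7.87
position: [0.4574, -0.3526, 0.1505]
orientation: [-0.061, -3.14, -0.003]
ft_force: [0.9, -1.3, -8.7]
opening: 0.225
gripper_force: 30.0
```

```bash
python3 cyc.py 3 5
```

```text
e=0.0026 7.867 top J=0.116 d=0.2 a=1.16 y=-0.3526 x=0.4574 z=0.1505
e=0.0014 7.917 top J=0.094 d=0.1 a=1.16 y=-0.3538 x=0.4576 z=0.1509
e=-0.0003 7.967 top J=0.072 d=0.3 a=1.16 y=-0.3555 x=0.4577 z=0.1512
fit t=8.017 w=0.057 w'=-0.299 {} rms 0.0001
fit t=8.017 w=0.055 w'=-0.327 {'lam2': np.float64(5.6079), 'b': np.float64(-0.0209)} rms 0.0011
call [0.024, 0.051, 0.07, 0.077, 0.075]
vmax 0.16 dvmax 0.14 w: [0.074 0.099 0.113 0.107 0.088]
```

Call:
arm_command(
  steps=[
    [[0, 0.024, 0, 0, 0], [0, 0.051, 0, 0, 0], [0, 0.07, 0, 0, 0], [0, 0.077, 0, 0, 0], [0, 0.075, 0, 0, 0]],
  ],
)

```text
t: 8.43
position: [0.4589, -0.3172, 0.1505]
orientation: [-0.063, -3.141, -0.001]
ft_force: [-0.1, -0.6, -8.8]
opening: 0.223
gripper_force: 30.0
```

```bash
python3 cyc.py 3 5
```

```text
e=0.0006 8.433 top J=0.121 d=0.2 a=1.13 y=-0.3172 x=0.4589 z=0.1505
e=-0.0005 8.483 top J=0.116 d=0.2 a=1.13 y=-0.3183 x=0.4590 z=0.1508
e=-0.0010 8.533 top J=0.114 d=0.3 a=1.14 y=-0.3188 x=0.4590 z=0.1509
fit t=8.583 w=0.120 w'=0.047 {} rms 0.0003
fit t=8.583 w=0.119 w'=0.045 {'lam2': np.float64(5.7443), 'b': np.float64(-0.0037)} rms 0.0009
call [-0.025, -0.058, -0.086, -0.104, -0.11]
vmax 0.20 dvmax 0.15 w: [ 0.078  0.026 -0.015 -0.038 -0.039]
```

Call:
arm_command(
  steps=[
    [[0, -0.025, 0, 0, 0], [0, -0.058, 0, 0, 0], [0, -0.086, 0, 0, 0], [0, -0.104, 0, 0, 0], [0, -0.11, 0, 0, 0]],
  ],
)

```text
t: 9.0
position: [0.4562, -0.3765, 0.1508]
orientation: [0.068, 3.14, -0.002]
ft_force: [-0.1, -0.3, -8.3]
opening: 0.226
gripper_force: 30.0
```

```bash
python3 cyc.py 3 5
```

```text
e=-0.0037 9.0 top J=-0.036 d=0.4 a=1.18 y=-0.3765 x=0.4562 z=0.1508
e=-0.0031 9.05 top J=-0.028 d=0.3 a=1.19 y=-0.3759 x=0.4562 z=0.1506
e=-0.0019 9.1 top J=-0.018 d=0.3 a=1.18 y=-0.3746 x=0.4562 z=0.1504
fit t=9.150 w=-0.007 w'=0.093 {} rms 0.0001
fit t=9.150 w=-0.002 w'=0.147 {'lam2': np.float64(5.7289), 'b': np.float64(0.0042)} rms 0.0012
call [-0.014, -0.03, -0.042, -0.048, -0.048]
vmax 0.10 dvmax 0.08 w: [-0.016 -0.034 -0.046 -0.047 -0.039]
```

Run:
```python
import sys; sys.argv=["x"]
import ctl
from ctl import *
LOG['kn']=LOG['kn'][:-6]
P.update(lam2=5.6,b=-.005,tau=.01)
def bigfit(Ks):
    S=LOG['s']; ts=[s[0] for s in S]; y=np.array([s[1] for s in S]); segs=[[i for i in range(len(ts)) if a<=ts[i]<a+1.3] for a in (5.6,6.3,7.2,7.8)]
    def res(q):
        Q=dict(lam2=q[0],b=q[1],tau=q[2]); ctl.K=q[3]; e=[]
        for j,g in enumerate(segs): e+=list((sim(ts[g[0]],q[4+2*j:6+2*j],LOG['kn'],[ts[i] for i in g],Q)[:,0]-y[g])/.003)
        return np.r_[e,(q[3]-3.76)/.1,(q[2]-.01)/.02]
    q=least_squares(res,np.r_[5.6,-.005,.01,3.76,np.zeros(8)]).x
    print(q[:4].round(4),(res(q)*.003).round(4)); return q
bigfit(0)
```

```text
[ 6.3666e+00 -6.0000e-03  6.9000e-03  3.7602e+00] [ 0.     -0.0002  0.0001  0.0015 -0.0011 -0.0002  0.0001 -0.0011  0.0012
 -0.0004  0.0006 -0.0003  0.0003  0.0008 -0.0007 -0.0016 -0.0003 -0.0005
  0.0007 -0.0001 -0.0008  0.0004  0.0001  0.0009 -0.      0.0012 -0.0009
  0.0003  0.     -0.0005]
```

```bash
sed -i "s/P.update(.*/P.update(lam2=6.33,b=-.006,tau=.007)/" cyc.py; sed -i 's/std=dict(.*/std=dict(lam2=.15,b=.008,tau=.01)/' ctl.py
python3 - <<'E'
from ctl import *
LOG['kn']=LOG['kn'][:-6]; json.dump(LOG,open('log.json','w'))
E
python3 cyc.py 0 5
```

```text
fit t=9.150 w=-0.006 w'=0.102 {} rms 0.0001
fit t=9.150 w=-0.003 w'=0.131 {'lam2': np.float64(6.3415), 'b': np.float64(-0.0051)} rms 0.0008
call [-0.01, -0.021, -0.03, -0.033, -0.032]
vmax 0.07 dvmax 0.06 w: [-0.012 -0.022 -0.03  -0.028 -0.02 ]
```

Call:
arm_command(
  steps=[
    [[0, -0.01, 0, 0, 0], [0, -0.021, 0, 0, 0], [0, -0.03, 0, 0, 0], [0, -0.033, 0, 0, 0], [0, -0.032, 0, 0, 0]],
  ],
)

```text
t: 9.57
position: [0.456, -0.39, 0.1509]
orientation: [0.065, 3.141, -0.001]
ft_force: [0.4, 0.4, -8.1]
opening: 0.224
gripper_force: 30.0
```

```bash
python3 cyc.py 3 5
```

```text
e=-0.0013 9.567 top J=-0.031 d=0.4 a=1.19 y=-0.3900 x=0.4560 z=0.1509
e=-0.0008 9.617 top J=-0.026 d=0.3 a=1.20 y=-0.3895 x=0.4560 z=0.1507
e=-0.0006 9.667 top J=-0.023 d=0.3 a=1.19 y=-0.3893 x=0.4560 z=0.1507
fit t=9.717 w=-0.020 w'=0.029 {} rms 0.0002
fit t=9.717 w=-0.021 w'=0.017 {'lam2': np.float64(6.3318), 'b': np.float64(-0.0082)} rms 0.0007
call [0.004, 0.009, 0.014, 0.017, 0.019]
vmax 0.03 dvmax 0.02 w: [-0.012 -0.003  0.005  0.01   0.013]
```

Call:
arm_command(
  steps=[
    [[0, 0.004, 0, 0, 0], [0, 0.009, 0, 0, 0], [0, 0.014, 0, 0, 0], [0, 0.017, 0, 0, 0], [0, 0.019, 0, 0, 0]],
  ],
)

```text
t: 10.13
position: [0.4564, -0.3795, 0.1507]
orientation: [-0.064, -3.141, -0.0]
ft_force: [0.7, 1.2, -8.6]
opening: 0.225
gripper_force: 30.0
```

```bash
python3 cyc.py 3 10 0.04
```

```text
e=-0.0002 10.133 top J=0.014 d=0.3 a=1.19 y=-0.3795 x=0.4564 z=0.1507
e=-0.0002 10.183 top J=0.012 d=0.2 a=1.18 y=-0.3794 x=0.4564 z=0.1507
e=-0.0004 10.233 top J=0.012 d=0.3 a=1.18 y=-0.3797 x=0.4564 z=0.1508
fit t=10.283 w=0.012 w'=-0.017 {} rms 0.0009
fit t=10.283 w=0.013 w'=-0.002 {'lam2': np.float64(6.3302), 'b': np.float64(-0.0069)} rms 0.0008
call [-0.018, -0.037, -0.048, -0.046, -0.031]
call [0.024, 0.052, 0.08, 0.1, 0.111]
vmax 0.17 dvmax 0.11 w: [-0.021 -0.057 -0.081 -0.083 -0.065 -0.034  0.003  0.038  0.06   0.066]
```

Call:
arm_command(
  steps=[
    [[0, -0.018, 0, 0, 0], [0, -0.037, 0, 0, 0], [0, -0.048, 0, 0, 0], [0, -0.046, 0, 0, 0], [0, -0.031, 0, 0, 0]],
  ],
)

```text
t: 10.7
position: [0.4554, -0.3971, 0.1507]
orientation: [0.068, 3.141, -0.001]
ft_force: [-0.6, -0.4, -8.4]
opening: 0.223
gripper_force: 30.0
```

Call:
arm_command(
  steps=[
    [[0, 0.024, 0, 0, 0], [0, 0.052, 0, 0, 0], [0, 0.08, 0, 0, 0], [0, 0.1, 0, 0, 0], [0, 0.111, 0, 0, 0]],
  ],
)

```text
t: 11.12
position: [0.4582, -0.3372, 0.1507]
orientation: [-0.062, -3.141, -0.001]
ft_force: [-0.1, -0.5, -8.2]
opening: 0.224
gripper_force: 30.0
```

```bash
python3 cyc.py 3 10 0.05
```

```text
e=0.0020 11.117 top J=0.079 d=0.3 a=1.13 y=-0.3372 x=0.4582 z=0.1507
e=0.0022 11.167 top J=0.077 d=0.2 a=1.14 y=-0.3370 x=0.4582 z=0.1507
e=0.0009 11.217 top J=0.067 d=0.3 a=1.14 y=-0.3384 x=0.4583 z=0.1509
fit t=11.267 w=0.060 w'=-0.062 {} rms 0.0003
fit t=11.267 w=0.058 w'=-0.078 {'lam2': np.float64(6.331), 'b': np.float64(-0.0059)} rms 0.0008
call [-0.028, -0.058, -0.076, -0.075, -0.056]
call [0.033, 0.073, 0.111, 0.141, 0.156]
vmax 0.24 dvmax 0.17 w: [-0.001 -0.061 -0.102 -0.11  -0.09  -0.048  0.003  0.05   0.083  0.091]
```

Call:
arm_command(
  steps=[
    [[0, -0.028, 0, 0, 0], [0, -0.058, 0, 0, 0], [0, -0.076, 0, 0, 0], [0, -0.075, 0, 0, 0], [0, -0.056, 0, 0, 0]],
  ],
)

```text
t: 11.68
position: [0.4564, -0.3706, 0.1507]
orientation: [0.07, 3.14, -0.002]
ft_force: [-0.3, 0.3, -8.3]
opening: 0.225
gripper_force: 30.0
```

Call:
arm_command(
  steps=[
    [[0, 0.033, 0, 0, 0], [0, 0.073, 0, 0, 0], [0, 0.111, 0, 0, 0], [0, 0.141, 0, 0, 0], [0, 0.156, 0, 0, 0]],
  ],
)

```text
t: 12.1
position: [0.4598, -0.2872, 0.1503]
orientation: [-0.063, -3.14, -0.003]
ft_force: [-0.8, 0.0, -8.1]
opening: 0.226
gripper_force: 30.0
```

```bash
python3 cyc.py 3 10 0.06
```

```text
e=0.0021 12.1 top J=0.104 d=0.2 a=1.11 y=-0.2872 x=0.4598 z=0.1503
e=0.0025 12.15 top J=0.096 d=0.2 a=1.11 y=-0.2868 x=0.4599 z=0.1504
e=0.0008 12.2 top J=0.082 d=0.2 a=1.12 y=-0.2885 x=0.4601 z=0.1507
fit t=12.250 w=0.070 w'=-0.152 {} rms 0.0003
fit t=12.250 w=0.071 w'=-0.140 {'lam2': np.float64(6.3299), 'b': np.float64(-0.0077)} rms 0.0005
call [-0.028, -0.058, -0.074, -0.071, -0.048]
call [0.037, 0.08, 0.121, 0.152, 0.168]
vmax 0.26 dvmax 0.17 w: [ 0.008 -0.058 -0.098 -0.108 -0.084 -0.039  0.014  0.063  0.095  0.102]
```

Call:
arm_command(
  steps=[
    [[0, -0.028, 0, 0, 0], [0, -0.058, 0, 0, 0], [0, -0.074, 0, 0, 0], [0, -0.071, 0, 0, 0], [0, -0.048, 0, 0, 0]],
  ],
)

```text
t: 12.67
position: [0.4588, -0.3167, 0.1508]
orientation: [0.07, 3.14, -0.002]
ft_force: [-0.1, 1.2, -8.8]
opening: 0.226
gripper_force: 30.0
```

Call:
arm_command(
  steps=[
    [[0, 0.037, 0, 0, 0], [0, 0.08, 0, 0, 0], [0, 0.121, 0, 0, 0], [0, 0.152, 0, 0, 0], [0, 0.168, 0, 0, 0]],
  ],
)

```text
t: 13.08
position: [0.4621, -0.2264, 0.1504]
orientation: [-0.061, -3.14, -0.003]
ft_force: [0.6, 0.2, -8.0]
opening: 0.226
gripper_force: 30.0
```

```bash
python3 cyc.py 3 15 0.18
```

```text
e=0.0030 13.083 top J=0.129 d=0.3 a=1.10 y=-0.2264 x=0.4621 z=0.1504
e=0.0032 13.133 top J=0.124 d=0.3 a=1.10 y=-0.2261 x=0.4623 z=0.1505
e=0.0014 13.183 top J=0.109 d=0.2 a=1.10 y=-0.2279 x=0.4625 z=0.1507
fit t=13.233 w=0.098 w'=-0.102 {} rms 0.0004
fit t=13.233 w=0.098 w'=-0.104 {'lam2': np.float64(6.3302), 'b': np.float64(-0.0047)} rms 0.0005
call [-0.049, -0.111, -0.159, -0.182, -0.172]
call [0.041, 0.107, 0.192, 0.283, 0.371]
call [0.075, 0.129, 0.159, 0.167, 0.161]
vmax 0.55 dvmax 0.30 w: [-0.002 -0.124 -0.223 -0.283 -0.293 -0.257 -0.187 -0.091  0.01   0.105
  0.177  0.217  0.22   0.192  0.146]
```

```bash
python3 - <<'E'
from ctl import *
LOG['kn']=LOG['kn'][:-16]; json.dump(LOG,open('log.json','w'))
E
python3 cyc.py 0 15 0.12
```

```text
fit t=13.233 w=0.098 w'=-0.102 {} rms 0.0004
fit t=13.233 w=0.098 w'=-0.104 {'lam2': np.float64(6.3302), 'b': np.float64(-0.0047)} rms 0.0005
call [-0.037, -0.083, -0.12, -0.139, -0.135]
call [0.027, 0.073, 0.132, 0.196, 0.258]
call [0.054, 0.093, 0.115, 0.121, 0.117]
vmax 0.39 dvmax 0.22 w: [ 0.021 -0.07  -0.146 -0.193 -0.205 -0.183 -0.134 -0.068  0.003  0.07
  0.123  0.152  0.156  0.136  0.103]
```

Call:
arm_command(
  steps=[
    [[0.004, -0.037, 0, 0, 0], [0.008, -0.083, 0, 0, 0], [0.012, -0.12, 0, 0, 0], [0.016, -0.139, 0, 0, 0], [0.02, -0.135, 0, 0, 0]],
  ],
)

```text
t: 13.65
position: [0.4496, -0.3004, 0.1511]
orientation: [0.069, 3.14, -0.003]
ft_force: [-0.0, 0.3, -8.6]
opening: 0.226
gripper_force: 30.0
```

Call:
arm_command(
  steps=[
    [[0.004, 0.027, 0, 0, 0], [0.008, 0.073, 0, 0, 0], [0.012, 0.132, 0, 0, 0], [0.016, 0.196, 0, 0, 0], [0.02, 0.258, 0, 0, 0]],
  ],
)

```text
t: 14.07
position: [0.4442, -0.1649, 0.1504]
orientation: [-0.065, -3.14, -0.002]
ft_force: [1.6, 0.1, -8.3]
opening: 0.224
gripper_force: 30.0
```

Call:
arm_command(
  steps=[
    [[0.004, 0.054, 0, 0, 0], [0.008, 0.093, 0, 0, 0], [0.012, 0.115, 0, 0, 0], [0.016, 0.121, 0, 0, 0], [0.02, 0.117, 0, 0, 0]],
  ],
)

```text
t: 14.48
position: [0.4372, -0.1078, 0.1508]
orientation: [0.061, 3.141, 0.0]
ft_force: [-0.6, -0.2, -7.6]
opening: 0.226
gripper_force: 30.0
```

```bash
python3 cyc.py 3 10 0.05
```

```text
14.4833 top no head
14.5333 top no head
14.5833 top no headTraceback (most recent call last):
  File "cyc.py", line 9, in <module>
    go(int(a[1]),int(a[2]),None if len(a)<4 or a[3]=="-" else float(a[3]))
    ~~^^^^^^^^^^^^^^^^^^^^^^^^^^^^^^^^^^^^^^^^^^^^^^^^^^^^^^^^^^^^^^^^^^^^
  File "cyc.py", line 6, in go
    t=r.get_obs()["t"]; fit(t-.17); q=fit(max(t-1.7,5.4),('lam2','b'))
                        ~~~^^^^^^^
  File "ctl.py", line 34, in fit
    q=least_squares(res,np.r_[y[0],0,np.zeros(len(free))]).x; Q=un(q)
                              ~^^^
IndexError: index 0 is out of bounds for axis 0 with size 0
```

Run:
```python
from est import *
o=r.get_obs(); print(o["t"],o["position"])
f=r.grab_frame("top"); np.save("last.npy",f["color"])
_,hd=heads(o); uv=proj(f,hd); print(uv[::84].round(0).tolist())
u,v=uv[168].astype(int); hsv=cv2.cvtColor(f["color"],cv2.COLOR_BGR2HSV); m=((hsv[...,1]<130)&(hsv[...,2]>85)).astype(np.uint8)*255
c=f["color"][v-60:v+60,u-80:u+80]; mm=cv2.cvtColor(m,cv2.COLOR_GRAY2BGR)[v-60:v+60,u-80:u+80]
cv2.imwrite("pics/lost.png",cv2.resize(np.hstack([c,mm]),None,fx=2.4,fy=2.4,interpolation=cv2.INTER_NEAREST)); print(u,v)
```

```text
14.6333 [ 0.43759036 -0.11001768  0.15092968]
[[264.0, 198.0], [288.0, 199.0], [314.0, 201.0], [339.0, 203.0], [362.0, 205.0]]
313 200
```

View pics/lost.png

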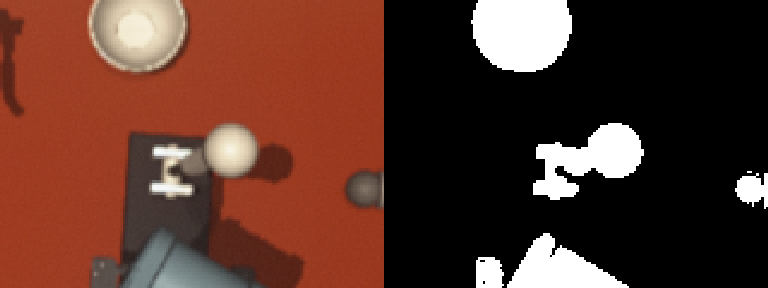

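```bash
sed -i 's/MORPH_ELLIPSE,(7,7)/MORPH_ELLIPSE,(17,17)/' est.py
python3 - <<'E'
from ctl import *
f=r.grab_frame("top"); f0=dict(f,color=np.load("last.npy")); t=r.get_obs()["t"]; o=r.get_obs()
b0=measure(f0,dict(o,position=[.43759,-.11002,.15093])); b1=measure(f,o); print(b0,b1,o["position"])
for tt,b,p in ((14.6333,b0,(.43759,-.11002)),(t-.05,b1,o["position"])):
    e=np.dot(np.array(p)[:2]-[.4616,-.2318],[.041,.999])-LOG["kn"][-1][1]; LOG["s"].append((tt,b[0]-BIAS-K*e)); print(LOG["s"][-1],e)
json.dump(LOG,open("log.json","w"))
E
python3 cyc.py 0 5 | sed 's/^/A /'
```

```text
(0.12000000000000005, 0.2838841950479667, 1.0358421179041288, [328.4, 202.0]) (0.12000000000000005, 0.2953595081620988, 1.038600115333671, [328.3, 202.0]) [ 0.43762309 -0.11004478  0.15080946]
(14.6333, np.float64(0.1208620472727275)) -0.001826190000000047
(14.6833, np.float64(0.12094998577987812)) -0.0018495929898062619
A fit t=14.733 w=0.123 w'=0.056 {} rms 0.0
A fit t=14.733 w=0.119 w'=0.008 {'lam2': np.float64(6.335), 'b': np.float64(-0.0048)} rms 0.0008
A call [-0.022, -0.051, -0.077, -0.093, -0.099]
A vmax 0.17 dvmax 0.13 w: [ 0.081  0.033 -0.006 -0.027 -0.03 ]
```

Call:
arm_command(
  steps=[
    [[0, -0.022, 0, 0, 0], [0, -0.051, 0, 0, 0], [0, -0.077, 0, 0, 0], [0, -0.093, 0, 0, 0], [0, -0.099, 0, 0, 0]],
  ],
)

```text
t: 15.15
position: [0.4355, -0.1605, 0.1508]
orientation: [0.068, 3.141, -0.001]
ft_force: [0.3, -0.5, -8.1]
opening: 0.225
gripper_force: 30.0
```

```bash
python3 cyc.py 3 10 0.1
```

```text
e=-0.0028 15.15 top J=-0.031 d=0.5 a=1.10 y=-0.1605 x=0.4355 z=0.1508
e=-0.0025 15.2 top J=-0.023 d=0.5 a=1.09 y=-0.1602 x=0.4354 z=0.1508
e=-0.0016 15.25 top J=-0.013 d=0.4 a=1.08 y=-0.1592 x=0.4353 z=0.1506
fit t=15.300 w=-0.001 w'=0.127 {} rms 0.0001
fit t=15.300 w=-0.003 w'=0.103 {'lam2': np.float64(6.3285), 'b': np.float64(-0.0052)} rms 0.0009
call [-0.051, -0.105, -0.137, -0.134, -0.097]
call [0.062, 0.138, 0.211, 0.267, 0.297]
vmax 0.45 dvmax 0.30 w: [-0.092 -0.187 -0.248 -0.254 -0.207 -0.123 -0.02   0.074  0.138  0.158]
```

```bash
python3 - <<'E'
from ctl import *
LOG['kn']=LOG['kn'][:-11]; json.dump(LOG,open('log.json','w'))
E
python3 cyc.py 0 15 0.15
```

```text
fit t=15.300 w=-0.001 w'=0.127 {} rms 0.0001
fit t=15.300 w=-0.003 w'=0.103 {'lam2': np.float64(6.3285), 'b': np.float64(-0.0052)} rms 0.0009
call [-0.038, -0.085, -0.122, -0.137, -0.128]
call [0.034, 0.088, 0.156, 0.229, 0.299]
call [0.06, 0.103, 0.127, 0.133, 0.129]
vmax 0.44 dvmax 0.23 w: [-0.067 -0.149 -0.218 -0.253 -0.255 -0.221 -0.16  -0.081  0.003  0.079
  0.138  0.17   0.174  0.151  0.116]
```

Call:
arm_command(
  steps=[
    [[0, -0.038, 0, 0, 0], [0, -0.085, 0, 0, 0], [0, -0.122, 0, 0, 0], [0, -0.137, 0, 0, 0], [0, -0.128, 0, 0, 0]],
  ],
)

```text
t: 15.72
position: [0.433, -0.2241, 0.1509]
orientation: [0.068, 3.14, -0.002]
ft_force: [0.1, 0.5, -7.9]
opening: 0.227
gripper_force: 30.0
```

Call:
arm_command(
  steps=[
    [[0, 0.034, 0, 0, 0], [0, 0.088, 0, 0, 0], [0, 0.156, 0, 0, 0], [0, 0.229, 0, 0, 0], [0, 0.299, 0, 0, 0]],
  ],
)

```text
t: 16.13
position: [0.4381, -0.07, 0.1505]
orientation: [-0.065, -3.14, -0.002]
ft_force: [0.6, 0.3, -7.9]
opening: 0.224
gripper_force: 30.0
```

Call:
arm_command(
  steps=[
    [[0, 0.06, 0, 0, 0], [0, 0.103, 0, 0, 0], [0, 0.127, 0, 0, 0], [0, 0.133, 0, 0, 0], [0, 0.129, 0, 0, 0]],
  ],
)

```text
t: 16.55
position: [0.4409, -0.0066, 0.1505]
orientation: [-0.06, -3.14, -0.001]
ft_force: [0.5, -1.5, -7.9]
opening: 0.224
gripper_force: 30.0
```

```bash
python3 cyc.py 3 5
```

```text
e=0.0012 16.55 top J=0.202 d=0.2 a=1.02 y=-0.0066 x=0.4409 z=0.1505
e=-0.0003 16.6 top J=0.197 d=0.3 a=1.02 y=-0.0081 x=0.4412 z=0.1506
e=-0.0009 16.65 top J=0.194 d=0.4 a=1.02 y=-0.0087 x=0.4415 z=0.1507
fit t=16.700 w=0.203 w'=0.130 {} rms 0.001
fit t=16.700 w=0.199 w'=0.088 {'lam2': np.float64(6.3583), 'b': np.float64(-0.0036)} rms 0.0015
call [-0.045, -0.102, -0.151, -0.181, -0.191]
vmax 0.34 dvmax 0.27 w: [ 0.125  0.037 -0.034 -0.07  -0.07 ]
```

Call:
arm_command(
  steps=[
    [[0, -0.045, 0, 0, 0], [0, -0.102, 0, 0, 0], [0, -0.151, 0, 0, 0], [0, -0.181, 0, 0, 0], [0, -0.191, 0, 0, 0]],
  ],
)

```text
t: 17.12
position: [0.4376, -0.1073, 0.151]
orientation: [0.071, 3.14, -0.002]
ft_force: [1.0, 0.5, -7.7]
opening: 0.229
gripper_force: 30.0
```

```bash
python3 cyc.py 3 10 0.07
```

```text
e=-0.0041 17.117 top J=-0.061 d=0.4 a=1.06 y=-0.1073 x=0.4376 z=0.1510
e=-0.0037 17.167 top J=-0.046 d=0.4 a=1.05 y=-0.1069 x=0.4376 z=0.1509
e=-0.0022 17.217 top J=-0.028 d=0.6 a=1.05 y=-0.1054 x=0.4375 z=0.1507
fit t=17.267 w=-0.007 w'=0.249 {} rms 0.0005
fit t=17.267 w=-0.009 w'=0.232 {'lam2': np.float64(6.3269), 'b': np.float64(-0.0055)} rms 0.001
call [-0.052, -0.111, -0.15, -0.156, -0.13]
call [0.052, 0.119, 0.186, 0.24, 0.27]
vmax 0.40 dvmax 0.31 w: [-0.089 -0.183 -0.246 -0.258 -0.22  -0.145 -0.05   0.042  0.109  0.134]
```

Run:
```python
from ctl import *
import ctl
LOG['kn']=LOG['kn'][:-11]; json.dump(LOG,open('log.json','w'))
P.update(lam2=6.33,b=-.006,tau=.007)
S=LOG['s']; ts=[s[0] for s in S]; y=np.array([s[1] for s in S])
for st in ((5.6,6.3,7.2,7.8,8.4,9,9.5,10.1,11.1,12,),(14.6,15.1,16.5),(13.05,)):
    segs=[[i for i in range(len(ts)) if a<=ts[i]<a+1.75] for a in st]
    def res(q):
        Q=dict(lam2=q[0],b=q[1],tau=q[2]); e=[]
        for j,g in enumerate(segs): e+=list((sim(ts[g[0]],q[3+2*j:5+2*j],LOG['kn'],[ts[i] for i in g],Q)[:,0]-y[g])/.003)
        return np.r_[e,(q[2]-.01)/.01,(q[0]-6.33)/.3]
    q=least_squares(res,np.r_[6.33,-.005,.01,np.zeros(2*len(st))]).x
    J=np.sqrt(np.diag(np.linalg.pinv(least_squares(res,q).jac.T@least_squares(res,q).jac)))[:3]
    print(st,q[:3].round(4),J.round(4),(res(q)[:-2]*.003).std().round(4))
```

```text
(5.6, 6.3, 7.2, 7.8, 8.4, 9, 9.5, 10.1, 11.1, 12) [ 6.2617e+00 -6.0000e-03  9.4000e-03] [0.1062 0.001  0.0026] 0.0013
(14.6, 15.1, 16.5) [6.3779e+00 6.0000e-04 2.2000e-03] [0.2763 0.0099 0.0072] 0.0009
(13.05,) [6.3464e+00 4.1000e-03 1.1100e-02] [0.2972 0.0183 0.0089] 0.0005
```

```bash
sed -i 's/^    X=np.array(\[x\[0\]+Q\["b"\],x\[1\]\]); M=\[\]/    X=A(Q["tau"],Q["lam2"])@[x[0]+Q["b"],x[1]]; M=[]/; s/b=.008,tau/b=.012,tau/' ctl.py; grep -c 'A(Q\["tau"\]' ctl.py; sed -i "s/P.update(.*/P.update(lam2=6.3,b=-.002,tau=.008)/" cyc.py; python3 cyc.py 0 10 0.05
```

```text
1
fit t=17.267 w=-0.007 w'=0.254 {} rms 0.0006
fit t=17.267 w=-0.008 w'=0.240 {'lam2': np.float64(6.2947), 'b': np.float64(-0.0021)} rms 0.001
call [-0.047, -0.101, -0.138, -0.148, -0.129]
call [0.043, 0.099, 0.156, 0.203, 0.229]
vmax 0.34 dvmax 0.28 w: [-0.078 -0.161 -0.219 -0.234 -0.205 -0.141 -0.06   0.019  0.078  0.1  ]
```

Call:
arm_command(
  steps=[
    [[0, -0.047, 0, 0, 0], [0, -0.101, 0, 0, 0], [0, -0.138, 0, 0, 0], [0, -0.148, 0, 0, 0], [0, -0.129, 0, 0, 0]],
  ],
)

```text
t: 17.68
position: [0.4354, -0.1701, 0.1509]
orientation: [0.068, 3.14, -0.002]
ft_force: [-0.6, 1.2, -8.3]
opening: 0.221
gripper_force: 30.0
```

Call:
arm_command(
  steps=[
    [[0, 0.043, 0, 0, 0], [0, 0.099, 0, 0, 0], [0, 0.156, 0, 0, 0], [0, 0.203, 0, 0, 0], [0, 0.229, 0, 0, 0]],
  ],
)

```text
t: 18.1
position: [0.4386, -0.0498, 0.1503]
orientation: [-0.061, -3.14, -0.004]
ft_force: [-0.1, -0.1, -8.3]
opening: 0.221
gripper_force: 30.0
```

```bash
python3 cyc.py 3 10 0.07
```

```text
e=0.0034 18.1 top J=0.137 d=0.3 a=1.03 y=-0.0498 x=0.4386 z=0.1503
e=0.0047 18.15 top J=0.132 d=0.3 a=1.04 y=-0.0484 x=0.4385 z=0.1502
e=0.0030 18.2 top J=0.116 d=0.5 a=1.03 y=-0.0502 x=0.4388 z=0.1503
fit t=18.250 w=0.096 w'=-0.161 {} rms 0.001
fit t=18.250 w=0.099 w'=-0.128 {'lam2': np.float64(6.2855), 'b': np.float64(-0.0001)} rms 0.0013
call [-0.045, -0.095, -0.127, -0.129, -0.102]
call [0.05, 0.111, 0.171, 0.217, 0.242]
vmax 0.37 dvmax 0.27 w: [ 0.005 -0.096 -0.165 -0.183 -0.156 -0.092 -0.013  0.062  0.112  0.127]
```

Call:
arm_command(
  steps=[
    [[0, -0.045, 0, 0, 0], [0, -0.095, 0, 0, 0], [0, -0.127, 0, 0, 0], [0, -0.129, 0, 0, 0], [0, -0.102, 0, 0, 0]],
  ],
)

```text
t: 18.67
position: [0.4379, -0.1076, 0.151]
orientation: [0.071, 3.14, -0.003]
ft_force: [0.8, 1.9, -8.3]
opening: 0.224
gripper_force: 30.0
```

Call:
arm_command(
  steps=[
    [[0, 0.05, 0, 0, 0], [0, 0.111, 0, 0, 0], [0, 0.171, 0, 0, 0], [0, 0.217, 0, 0, 0], [0, 0.242, 0, 0, 0]],
  ],
)

```text
t: 19.08
position: [0.4419, 0.0186, 0.1505]
orientation: [-0.063, -3.14, -0.002]
ft_force: [-0.5, -0.6, -8.7]
opening: 0.223
gripper_force: 30.0
```

```bash
python3 cyc.py 3 10 0.07
```

```text
e=0.0018 19.083 top J=0.184 d=0.2 a=1.02 y=0.0186 x=0.4419 z=0.1505
e=0.0029 19.133 top J=0.177 d=0.0 a=1.03 y=0.0197 x=0.4419 z=0.1505
e=0.0013 19.183 top J=0.164 d=0.2 a=1.03 y=0.0181 x=0.4421 z=0.1505
fit t=19.233 w=0.150 w'=-0.124 {} rms 0.0017
fit t=19.233 w=0.155 w'=-0.078 {'lam2': np.float64(6.2917), 'b': np.float64(0.0003)} rms 0.0024
call [-0.07, -0.15, -0.206, -0.22, -0.191]
call [0.062, 0.144, 0.228, 0.294, 0.331]
vmax 0.50 dvmax 0.42 w: [ 0.018 -0.131 -0.239 -0.277 -0.246 -0.164 -0.053  0.057  0.133  0.16 ]
```

```bash
python3 - <<'E'
from ctl import *
LOG['kn']=LOG['kn'][:-11]; json.dump(LOG,open('log.json','w'))
E
python3 cyc.py 0 5
```

```text
fit t=19.233 w=0.150 w'=-0.124 {} rms 0.0017
fit t=19.233 w=0.155 w'=-0.078 {'lam2': np.float64(6.2917), 'b': np.float64(0.0003)} rms 0.0024
call [-0.023, -0.054, -0.081, -0.1, -0.109]
vmax 0.18 dvmax 0.14 w: [ 0.108  0.052  0.007 -0.022 -0.033]
```

Call:
arm_command(
  steps=[
    [[0, -0.023, 0, 0, 0], [0, -0.054, 0, 0, 0], [0, -0.081, 0, 0, 0], [0, -0.1, 0, 0, 0], [0, -0.109, 0, 0, 0]],
  ],
)

```text
t: 19.65
position: [0.4404, -0.0403, 0.1508]
orientation: [0.068, 3.141, -0.001]
ft_force: [-0.2, 0.3, -8.1]
opening: 0.223
gripper_force: 30.0
```

```bash
python3 cyc.py 3 10 0.09
```

```text
e=-0.0026 19.65 top J=-0.033 d=0.4 a=1.02 y=-0.0403 x=0.4404 z=0.1508
e=-0.0027 19.7 top J=-0.028 d=0.4 a=1.04 y=-0.0404 x=0.4404 z=0.1508
e=-0.0018 19.75 top J=-0.021 d=0.4 a=1.03 y=-0.0395 x=0.4403 z=0.1507
fit t=19.800 w=-0.009 w'=0.099 {} rms 0.0006
fit t=19.800 w=-0.010 w'=0.084 {'lam2': np.float64(6.2969), 'b': np.float64(0.0031)} rms 0.0021
call [-0.045, -0.093, -0.121, -0.118, -0.085]
call [0.056, 0.123, 0.188, 0.238, 0.265]
vmax 0.40 dvmax 0.27 w: [-0.089 -0.175 -0.228 -0.233 -0.192 -0.116 -0.026  0.058  0.114  0.132]
```

Call:
arm_command(
  steps=[
    [[0, -0.045, 0, 0, 0], [0, -0.093, 0, 0, 0], [0, -0.121, 0, 0, 0], [0, -0.118, 0, 0, 0], [0, -0.085, 0, 0, 0]],
  ],
)

```text
t: 20.22
position: [0.4391, -0.0828, 0.151]
orientation: [0.07, 3.14, -0.002]
ft_force: [1.2, 0.5, -8.8]
opening: 0.223
gripper_force: 30.0
```

Call:
arm_command(
  steps=[
    [[0, 0.056, 0, 0, 0], [0, 0.123, 0, 0, 0], [0, 0.188, 0, 0, 0], [0, 0.238, 0, 0, 0], [0, 0.265, 0, 0, 0]],
  ],
)

```text
t: 20.63
position: [0.4432, 0.0551, 0.1505]
orientation: [-0.061, -3.14, -0.003]
ft_force: [0.5, 0.0, -8.5]
opening: 0.222
gripper_force: 30.0
```

```bash
python3 cyc.py 3 5
```

```text
e=0.0028 20.633 top J=0.114 d=0.5 a=1.06 y=0.0551 x=0.4432 z=0.1505
e=0.0040 20.683 top J=0.096 d=0.3 a=1.09 y=0.0562 x=0.4432 z=0.1505
e=0.0022 20.733 top J=0.074 d=0.5 a=1.06 y=0.0545 x=0.4434 z=0.1505
fit t=20.783 w=0.045 w'=-0.379 {} rms 0.0022
fit t=20.783 w=0.046 w'=-0.365 {'lam2': np.float64(6.3305), 'b': np.float64(-0.0006)} rms 0.0022
call [0.024, 0.051, 0.07, 0.076, 0.074]
vmax 0.16 dvmax 0.14 w: [0.062 0.086 0.097 0.089 0.07 ]
```

Call:
arm_command(
  steps=[
    [[0, 0.024, 0, 0, 0], [0, 0.051, 0, 0, 0], [0, 0.07, 0, 0, 0], [0, 0.076, 0, 0, 0], [0, 0.074, 0, 0, 0]],
  ],
)

```text
t: 21.2
position: [0.4455, 0.0887, 0.1506]
orientation: [-0.063, -3.141, 0.0]
ft_force: [0.2, 0.0, -8.5]
opening: 0.223
gripper_force: 30.0
```

```bash
python3 cyc.py 3 10 0.04
```

```text
e=-0.0005 21.2 top J=0.077 d=0.3 a=1.05 y=0.0887 x=0.4455 z=0.1506
e=-0.0011 21.25 top J=0.067 d=0.2 a=1.04 y=0.0880 x=0.4455 z=0.1506
e=-0.0013 21.3 top J=0.062 d=0.3 a=1.03 y=0.0879 x=0.4455 z=0.1506
fit t=21.350 w=0.062 w'=-0.073 {} rms 0.0004
fit t=21.350 w=0.062 w'=-0.069 {'lam2': np.float64(6.3091), 'b': np.float64(0.0035)} rms 0.0015
call [-0.029, -0.062, -0.083, -0.086, -0.07]
call [0.03, 0.068, 0.105, 0.134, 0.15]
vmax 0.23 dvmax 0.18 w: [ 0.002 -0.062 -0.106 -0.12  -0.103 -0.065 -0.015  0.032  0.065  0.075]
```

Call:
arm_command(
  steps=[
    [[0, -0.029, 0, 0, 0], [0, -0.062, 0, 0, 0], [0, -0.083, 0, 0, 0], [0, -0.086, 0, 0, 0], [0, -0.07, 0, 0, 0]],
  ],
)

```text
t: 21.77
position: [0.4444, 0.052, 0.1508]
orientation: [0.07, 3.141, -0.001]
ft_force: [1.2, 0.7, -8.0]
opening: 0.228
gripper_force: 30.0
```

Call:
arm_command(
  steps=[
    [[0, 0.03, 0, 0, 0], [0, 0.068, 0, 0, 0], [0, 0.105, 0, 0, 0], [0, 0.134, 0, 0, 0], [0, 0.15, 0, 0, 0]],
  ],
)

```text
t: 22.18
position: [0.4469, 0.1307, 0.1507]
orientation: [-0.063, -3.141, -0.002]
ft_force: [0.3, -0.6, -8.4]
opening: 0.228
gripper_force: 30.0
```

```bash
python3 cyc.py 3 10 0.05
```

```text
e=0.0016 22.183 top J=0.067 d=0.2 a=1.05 y=0.1307 x=0.4469 z=0.1507
e=0.0020 22.233 top J=0.054 d=0.4 a=1.06 y=0.1312 x=0.4469 z=0.1507
e=0.0008 22.283 top J=0.042 d=0.3 a=1.08 y=0.1299 x=0.4469 z=0.1506
fit t=22.333 w=0.026 w'=-0.222 {} rms 0.002
fit t=22.333 w=0.026 w'=-0.214 {'lam2': np.float64(6.3007), 'b': np.float64(-0.0001)} rms 0.0015
call [-0.003, -0.002, 0.005, 0.018, 0.036]
call [0.02, 0.038, 0.053, 0.061, 0.064]
vmax 0.12 dvmax 0.04 w: [ 0.003 -0.011 -0.015 -0.008  0.007  0.027  0.044  0.056  0.058  0.052]
```

Call:
arm_command(
  steps=[
    [[0, -0.003, 0.005, 0, 0], [0, -0.002, 0.015, 0, 0], [0, 0.005, 0.025, 0, 0], [0, 0.018, 0.035, 0, 0], [0, 0.036, 0.045, 0, 0]],
  ],
)

```text
t: 22.75
position: [0.4479, 0.1462, 0.1274]
orientation: [-0.067, -3.14, 0.0]
ft_force: [0.8, -0.7, -7.4]
opening: 0.228
gripper_force: 30.0
```

Call:
arm_command(
  steps=[
    [[0, 0.02, 0.01, 0, 0], [0, 0.038, 0.02, 0, 0], [0, 0.053, 0.03, 0, 0], [0, 0.061, 0.04, 0, 0], [0, 0.064, 0.045, 0, 0]],
  ],
)

```text
t: 23.17
position: [0.4488, 0.1793, 0.1048]
orientation: [-0.062, -3.14, 0.0]
ft_force: [-0.2, 0.3, -7.3]
opening: 0.224
gripper_force: 30.0
```

```bash
python3 cyc.py 3 5
```

```text
e=0.0001 23.167 top J=0.049 d=0.4 a=1.11 y=0.1793 x=0.4488 z=0.1048
e=-0.0001 23.217 top J=0.039 d=0.3 a=1.09 y=0.1790 x=0.4486 z=0.1046
e=-0.0005 23.267 top J=0.034 d=0.4 a=1.12 y=0.1786 x=0.4487 z=0.1050
fit t=23.317 w=0.029 w'=-0.107 {} rms 0.0013
fit t=23.317 w=0.030 w'=-0.097 {'lam2': np.float64(6.2998), 'b': np.float64(-0.0016)} rms 0.0017
call [0.003, 0.006, 0.007, 0.007, 0.005]
vmax 0.02 dvmax 0.02 w: [0.029 0.028 0.025 0.021 0.014]
```

```bash
python3 - <<'E'
from ctl import *
LOG['kn']=LOG['kn'][:-6]; json.dump(LOG,open('log.json','w'))
E
python3 cyc.py 0 10 0.027
```

```text
fit t=23.317 w=0.029 w'=-0.107 {} rms 0.0013
fit t=23.317 w=0.030 w'=-0.097 {'lam2': np.float64(6.2998), 'b': np.float64(-0.0016)} rms 0.0017
call [-0.009, -0.017, -0.02, -0.016, -0.006]
call [0.014, 0.03, 0.045, 0.055, 0.06]
vmax 0.10 dvmax 0.05 w: [ 0.006 -0.016 -0.029 -0.03  -0.02  -0.005  0.014  0.03   0.039  0.04 ]
```

Call:
arm_command(
  steps=[
    [[0, -0.009, 0, 0, 0], [0, -0.017, 0, 0, 0], [0, -0.02, 0, 0, 0], [0, -0.016, 0, 0, 0], [0, -0.006, 0, 0, 0]],
  ],
)

```text
t: 23.73
position: [0.4494, 0.1748, 0.1059]
orientation: [0.067, 3.141, -0.0]
ft_force: [-0.4, 0.1, -8.4]
opening: 0.225
gripper_force: 30.0
```

Call:
arm_command(
  steps=[
    [[-0.008, 0.014, 0, 0, 0], [-0.016, 0.03, 0, 0, 0], [-0.024, 0.045, 0, 0, 0], [-0.032, 0.055, 0, 0, 0], [-0.04, 0.06, 0, 0, 0]],
  ],
)

```text
t: 24.15
position: [0.4709, 0.2057, 0.1057]
orientation: [0.063, 3.141, 0.0]
ft_force: [-0.2, -0.2, -8.5]
opening: 0.224
gripper_force: 30.0
```

```bash
python3 cyc.py 3 10 0.0
python3 - <<'E'
from est import *
o=r.get_obs(); M=R.from_rotvec(o["orientation"]).as_matrix(); xc,yc=axes(o); p,_=heads(o); print("pivot",p,"tool y",M[:,1].round(4))
d=np.array([.706,.195])-p[:2]; print("to go carrier x,y",d@xc[:2],d@yc[:2])
E
```

```text
e=0.0004 24.15 top J=0.032 d=0.2 a=1.06 y=0.2057 x=0.4709 z=0.1057
e=0.0004 24.2 top J=0.024 d=0.1 a=1.08 y=0.2056 x=0.4717 z=0.1058
e=-0.0002 24.25 top J=0.017 d=0.1 a=1.04 y=0.2051 x=0.4712 z=0.1057
fit t=24.300 w=0.010 w'=-0.125 {} rms 0.0006
fit t=24.300 w=0.012 w'=-0.107 {'lam2': np.float64(6.2998), 'b': np.float64(-0.0033)} rms 0.0011
call [0.01, 0.023, 0.033, 0.039, 0.039]
call [-0.006, -0.014, -0.025, -0.034, -0.039]
vmax 0.08 dvmax 0.06 w: [ 0.022  0.039  0.051  0.057  0.054  0.042  0.029  0.011 -0.002 -0.008]
pivot [0.62048834 0.19862758 0.09985717] tool y [ 4.040e-02  9.992e-01 -3.000e-04]
to go carrier x,y 0.08558840496200791 -0.00017022880729662064
```

Call:
arm_command(
  steps=[
    [[0, 0.01, 0, 0, 0], [0, 0.023, 0, 0, 0], [0, 0.033, 0, 0, 0], [-0.01, 0.039, 0, 0, 0], [-0.03, 0.039, 0, 0, 0]],
  ],
)

```text
t: 24.72
position: [0.4856, 0.2242, 0.1056]
orientation: [-0.062, -3.14, -0.0]
ft_force: [1.5, 0.1, -8.8]
opening: 0.22
gripper_force: 30.0
```

Call:
arm_command(
  steps=[
    [[-0.02, -0.006, 0, 0, 0], [-0.05, -0.014, 0, 0, 0], [-0.08, -0.025, 0, 0, 0], [-0.11, -0.034, 0, 0, 0], [-0.14, -0.039, 0, 0, 0]],
  ],
)

```text
t: 25.13
position: [0.5571, 0.1997, 0.1056]
orientation: [0.066, 3.141, -0.001]
ft_force: [0.8, -1.0, -8.1]
opening: 0.23
gripper_force: 30.0
```

```bash
python3 cyc.py 2 5
python3 - <<'E'
from est import *
o=r.get_obs(); xc,yc=axes(o); p,_=heads(o); d=np.array([.706,.195])-p[:2]; print("to go carrier x,y",d@xc[:2],d@yc[:2],o["ft_force"])
f=r.grab_frame("top"); s=r.grab_frame("scene"); cv2.imwrite("pics/in.png",np.hstack([cv2.resize(f["color"][100:240,130:270],None,fx=2.8,fy=2.8),cv2.resize(s["color"][120:300,250:430],None,fx=2.18,fy=2.18)[:392,:392]]))
E
```

```text
e=-0.0020 25.133 top J=-0.006 d=0.5 a=1.10 y=0.1997 x=0.5571 z=0.1056
e=-0.0026 25.183 top J=-0.009 d=0.7 a=1.09 y=0.1990 x=0.5604 z=0.1063
fit t=25.233 w=0.002 w'=0.014 {} rms 0.0
fit t=25.233 w=0.006 w'=0.064 {'lam2': np.float64(6.3012), 'b': np.float64(-0.0008)} rms 0.0011
call [-0.007, -0.015, -0.021, -0.024, -0.024]
vmax 0.05 dvmax 0.04 w: [-0.002 -0.012 -0.018 -0.019 -0.016]
to go carrier x,y -0.003001305050245741 0.0019038950086273996 [ 0.64388977  0.4307559  -8.01449868]
```

View pics/in.png

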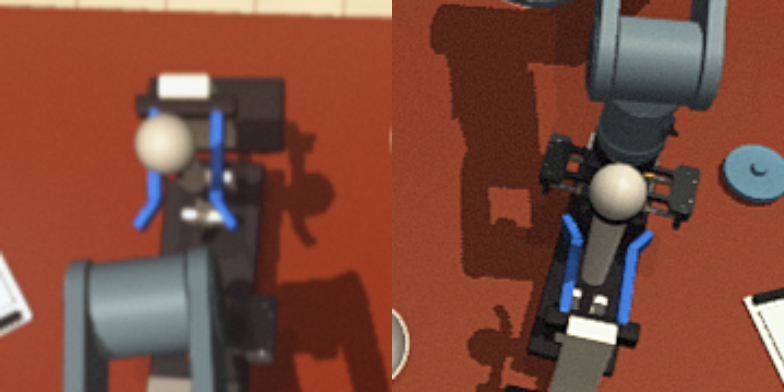

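Call:
arm_command(
  steps=[
    [[0, 0.001, 0.01, 0, 0], [0, 0.002, 0.025, 0, 0], [0, 0.003, 0.04, 0, 0], [0, 0.004, 0.055, 0, 0], [0, 0.004, 0.07, 0, 0]],
  ],
)

```text
t: 25.75
position: [0.5547, 0.2032, 0.0695]
orientation: [-0.064, -3.14, 0.0]
ft_force: [0.8, 0.1, -8.0]
opening: 0.23
gripper_force: 30.0
```

Call:
arm_command(
  steps=[
    [[0, 0, 0.012, 0, 0], [0, 0, 0.022, 0, 0], [0, 0, 0.03, 0, 0], [0, 0, 0.034, 0, 0], [0, 0, 0.036, 0, 0]],
  ],
)

```text
t: 26.17
position: [0.5553, 0.2029, 0.0523]
orientation: [-0.065, -3.141, 0.0]
ft_force: [-0.7, -0.4, -7.8]
opening: 0.229
gripper_force: 30.0
```

Run:
```python
from est import *
for q in look(["top","top"]): print(q)
o=r.get_obs(); xc,yc=axes(o); p,_=heads(o); d=np.array([.706,.195])-p[:2]; print("to go carrier x,y",d@xc[:2],d@yc[:2],o["position"],o["ft_force"])
f=r.grab_frame("top"); s=r.grab_frame("scene"); cv2.imwrite("pics/down.png",np.hstack([cv2.resize(f["color"][100:240,130:270],None,fx=2.8,fy=2.8),cv2.resize(s["color"][120:300,250:430],None,fx=2.18,fy=2.18)[:392,:392]]))
```

```text
(26.1667, 'top', (0.04250000000000004, 0.7029647238024992, 1.139149905236463, [195.0, 155.9]), [0.5552903406639843, 0.2029200818683427, 0.052343615478132155])
(26.2167, 'top', (0.04750000000000004, 0.6620799580191007, 1.1670737202289767, [195.4, 156.0]), [0.5553581530284478, 0.2029395022466749, 0.05245064534876394])
to go carrier x,y 0.0006964151051158987 -0.0017535357909972877 [0.55550293 0.20294465 0.05275597] [-0.47819814 -0.35342617 -7.16159579]
```

View pics/down.png

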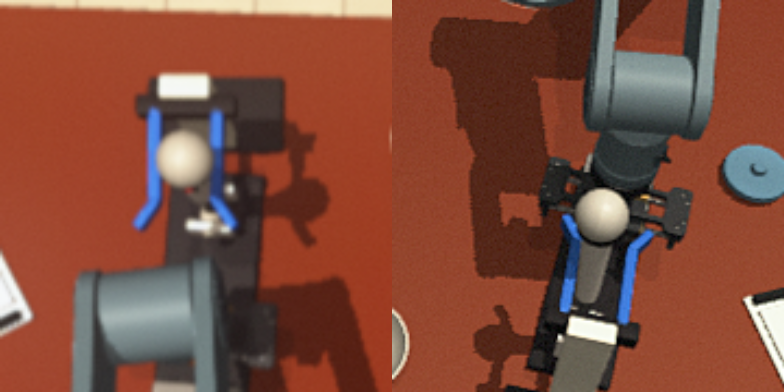

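Call:
arm_command(
  steps=[
    [[0, 0, 0.002, 0, 0], [0, 0, 0.004, 0, 0], [0, 0, 0.005, 0, 0], [0, 0, 0.005, 0, 0], [0, 0, 0.005, 0, 0]],
  ],
)

```text
t: 26.78
position: [0.5557, 0.203, 0.0507]
orientation: [0.064, 3.14, 0.0]
ft_force: [-2.2, -0.4, -2.7]
opening: 0.225
gripper_force: 30.0
```

Run:
```python
from est import *
for q in look(["top"]): print(q)
o=r.get_obs(); print(o["position"],o["ft_force"],o["torque"])
```

```text
(26.7833, 'top', (0.04750000000000004, 0.6483628033410067, 1.129612540112016, [195.6, 156.0]), [0.5556797984024373, 0.20299248347377083, 0.05074910885909134])
[0.55567655 0.2030058  0.05074522] [-2.27901328 -1.00272311 -2.25085741] [-0.03532997  0.31806908  0.00673872]
```

Call:
arm_command(
  steps=[
    [[0, 0, 0.001, 0, 0], [0, 0, 0.001, 0, 0], [0, 0, 0.001, 0, 0.3], [0, 0, 0.001, 0, 0.5], [0, 0, 0.001, 0, 0.6]],
  ],
)

```text
t: 27.25
position: [0.5564, 0.2031, 0.0504]
orientation: [0.065, 3.139, 0.001]
ft_force: [-0.5, -0.2, 0.5]
opening: 0.429
gripper_force: 0.0
```

Call:
arm_command(
  steps=[
    [[0, 0, 0, 0, 0.6], [0, 0, 0, 0, 0.6], [0, 0, 0, 0, 0.6], [0, 0, 0, 0, 0.6], [0, 0, 0, 0, 0.6]],
  ],
)

```text
t: 27.67
position: [0.5554, 0.2029, 0.0497]
orientation: [0.065, 3.141, -0.0]
ft_force: [0.7, 0.1, -0.2]
opening: 0.602
gripper_force: 0.0
```

Run:
```python
from est import *
for q in look(["top"]): print(q)
o=r.get_obs(); print(o["position"],o["ft_force"],o["opening"])
```

```text
(27.6667, 'top', (0.04750000000000004, 0.7675569200633583, 1.1376455745483476, [195.7, 156.1]), [0.5554017536111938, 0.20294184581456573, 0.049677383489336396])
[0.55536961 0.20296372 0.04967069] [ 0.65815646 -0.49050845 -0.38261502] 0.5992600379258858
```

Call:
arm_command(
  steps=[
    [[0, 0, -0.02, 0, 0.6], [0, 0, -0.06, 0, 0.6], [0, 0, -0.11, 0, 0.6], [0, 0, -0.16, 0, 0.6], [0, 0, -0.2, 0, 0.6]],
  ],
)

```text
t: 28.13
position: [0.556, 0.2031, 0.1524]
orientation: [0.064, 3.139, 0.0]
ft_force: [0.7, -0.5, -0.1]
opening: 0.598
gripper_force: 0.0
```

Call:
arm_command(
  steps=[
    [[0, 0, 0, 0, 0.6], [0, 0, 0, 0, 0.6], [0, 0, 0, 0, 0.6], [0, 0, 0, 0, 0.6], [0, 0, 0, 0, 0.6]],
  ],
)

```text
t: 28.55
position: [0.5544, 0.2028, 0.1481]
orientation: [-0.065, -3.138, 0.001]
ft_force: [-0.8, -0.3, 0.8]
opening: 0.599
gripper_force: 0.0
```

Run:
```python
from est import *
f=r.grab_frame("top"); s=r.grab_frame("scene"); cv2.imwrite("pics/end.png",np.hstack([cv2.resize(f["color"][100:240,130:270],None,fx=2.8,fy=2.8),cv2.resize(s["color"][120:300,250:430],None,fx=2.18,fy=2.18)[:392,:392]]))
print(r.get_obs()["ft_force"])
```

```text
[-1.21976722 -0.50579205 -0.68967258]
```

View pics/end.png

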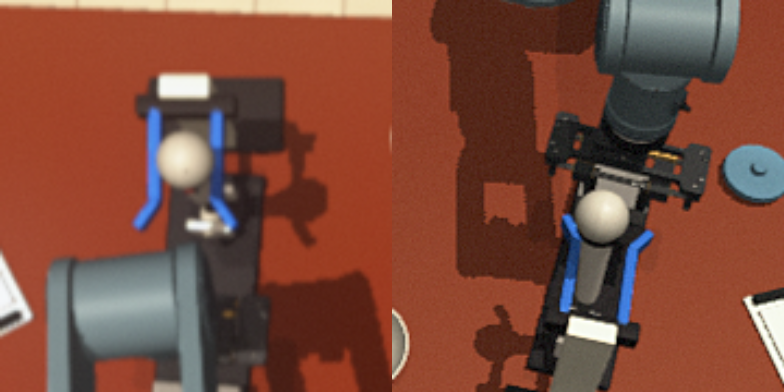

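The microphone stands between the prongs (head at about (184,160) in the left crop), the carrier is down and the gripper is clear above it.

```bash
python3 -c "
from workcell import r
print(r.finish_job())"
```

```text
the job is handed in; nothing more can be done
None
```

The job is handed in, though no verdict came back: by my camera tracking the microphone stayed balanced well past 4 s, and it now stands between the fork's prongs with a lean of about 0.04 rad, the carrier set down on the cabinet and the gripper raised clear.

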